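Hang washed filter frames in the drying cabinet and start its timer

ROBOT

A 6-joint arm with a two-finger parallel gripper is mounted at the origin on a cart in front of the work surface, level with it; the furniture and walls round the work are solid. World frame = base frame: x ahead of the robot, y to its left, z up, the work surface at z = 0. Lengths are in m, angles in rad, forces in N, time in s.
With the tool pointing down it reaches from about 0.4 to 0.825 m from the base axis. Payload 7 kg.
Tool frame: the origin (TCP) lies at the very end of the fingers, on their centre line; the grasp point (between the pads) lies 19 mm behind it; z points along the fingers, x is the direction in which the jaws open and shut, and the axes are right-handed (so a half turn about z gives the same grasp; the last joint's range is limited). The gripper opens to 88 mm and grips with 3 to 60 N. Pads are 19 mm wide; open, the fingers measure 130 mm over their backs; the gripper's body (78 mm by 193 mm) begins 47 mm behind the grasp point.
Start: joints at [-0.954, 0.359, 0.012, 0, -1.224, -0.288], TCP at [0.218, -0.639, 0.227] pointing down, gripper open.
Joint ranges: [-3.07, 3.07], [-1.43, 2.12], [-1.02, 1.25], [-3.03, 1.67], [-3.05, -0], [-3.03, 3.03]. Speed limits (rad/s): [2.39, 2.39, 3.01, 3.14, 3.14, 3.14].

INTERFACE

Orientations are given as [roll, pitch, yaw] about the fixed x, y, z axes, in that order (R = Rz(yaw) Ry(pitch) Rx(roll)).
In Python, from station import telemetry, grab_frame, arm, regions_of, pinpoint gives the robot as it stands. The module is installed in compiled form; this text tells all that it offers.
- The arm moves only by the shell command python3 -m inch 'ROWS' [FORCE]. ROWS is text: rows parted by semicolons, each of 7 numbers parted by spaces: the opening, from 0 (shut) to 1 (fully open), then the shift along the world's x, y, z in cm, then the turn, a rotation vector about the world's x, y, z in degrees. A call has 1 to 12 rows; each row is the pose to reach, as a shift and turn from the pose measured when the call began; what a row does not reach only later rows make up. A row lasts 1/8 s, in which the tool goes at most 62.5 mm and 10.7 degrees, less where a joint would pass 70% of its speed; a pose out of reach is approached as far as the arm can. A call with a gripper value outside its range is refused whole. The fingers move at their own pace and stop on an object; FORCE is the grip in N (left out, the last holds). Time passes only in rows, so rows that repeat a pose let the fingers close. It gives the time, the measured TCP pose, the force and the opening at its end, in the units of the state.
- telemetry.get_state(): the state, without advancing time (a new reading comes with each control period).
- grab_frame(name): name is "scene" or "top" or "wrist"; returns a dict with "pixels" (384x512x3 uint8, red, green, blue), "fx", "fy", "cx", "cy" (pixels), "R" (3x3) and "t" (3): a world point X has camera coordinates R X + t. Camera axes: x right, y down, z forward; pixel columns grow to the right and rows downward; lengths in m; the calibration is good to about 2 mm. A picture is of the moment at which its call begins. There is no depth.
- arm.job_done(): hands the job in, once; it reports no verdict.
Trained networks look in the newest picture that a camera, given by its name, has taken for a name from the list of things; names that differ only in an ending like _2 or _b are one class to them, and where a whole thing is asked for, a point or a joint stands for the part that bears it (a point fixed in the world has none). Each returns a list of dicts, best first, with "p" (0 to 1); they miss things now and then, are a little off and sometimes report something else, mostly with a low value. They report only what shows in the picture. A call takes as long as a camera call.
- regions_of(camera, name): "pixels" (384x512 bool, what is visible of it) and "bbox" ([left, top, right, bottom] in pixels, round what is visible of it).
- pinpoint(camera, name): "location" ([column, row] in pixels: a listed point, or the origin of a listed thing).
The state is a dict: "t": time; "q": joint angles; "qd": joint speeds; "joint_efforts": joint torques, N m; "eef_pos": TCP position; "ee_rot": TCP orientation; "force": force on the tool from outside, world axes, zero at the start; "moment": the same for the moment, N m; "width": finger opening in m.
Only numpy, scipy, OpenCV 4.12 (cv2) and the standard library are available. Lean on these libraries where they do the work, as an engineer would, in place of code of your own. Each camera call takes 0.05 s, during which the arm holds its last target. There are 200 camera calls.

TASK

Swing the drying cabinet's door wide open and hang every filter frame from the cork mat by its ring on a hook deep inside, each on a hook of its own: slip it in below the header and tilt its ring up over the hook's tip, close under the roof. When all hang freely, shut the door fully, and only then turn the timer dial clockwise, click by click, to the green mark (the fourth click from the red off mark). Do not disturb the jar of screws, the steel weight or the lens tube.

Things in the scene. Friction and masses are not known exactly. Their poses are not given: they have to be found in the camera images.
- dryer: white drying cabinet, fixed; 150 mm deep (its x), 250 wide (y), 235 high. Origin: centre of its underside; x points from the open front (plane x = -75 mm) to the back, y to its left. Floor plate 8 mm thick, side walls 6; inside, the roof is at z = 225 mm, the back wall at x = +69 mm. Three hooks inside in a row along y, a dial on the roof, a door in front.
- header (a point): middle of the lower front edge of the header, an 8 mm thick strip that closes the top of the cabinet's front opening from the roof down to z = 188 mm (this point: x = -75, y = 0 in the cabinet); below it the front is open over the whole width
- hook0 (a point): right hook as the robot sees it: J-hook of 5 mm round steel rod, running level along the cabinet's x from the back wall to this point (on the rod's axis; x = +3, y = -58, z = 175 mm in the cabinet, 78 mm behind its front), where it turns straight up; the tip ends 18.5 mm above this point, the roof is 50 mm above it, the header's lower edge 13 mm above it
- hook1 (a point): middle hook as the robot sees it: J-hook of 5 mm round steel rod, running level along the cabinet's x from the back wall to this point (on the rod's axis; x = +3, y = 0, z = 175 mm in the cabinet, 78 mm behind its front), where it turns straight up; the tip ends 18.5 mm above this point, the roof is 50 mm above it, the header's lower edge 13 mm above it
- hook2 (a point): left hook as the robot sees it: J-hook of 5 mm round steel rod, running level along the cabinet's x from the back wall to this point (on the rod's axis; x = +3, y = 58, z = 175 mm in the cabinet, 78 mm behind its front), where it turns straight up; the tip ends 18.5 mm above this point, the roof is 50 mm above it, the header's lower edge 13 mm above it
- frame_red_grip (a point): loose filter frame, 40 g, 158 mm long: red grip block 32 x 12 x 12 mm, aluminium stem 6 x 5 mm, and an open ring (hole 24 mm, outside 34 mm, 5 mm round bar), all lying flat on one side. This point: centre of the grip block; x points along the stem to the ring, centred 125 mm away; z is the ring's axis, up as it lies. May be absent
- frame_red_eye (a point): centre of the ring of the frame with red grip (125 mm from the centre of the grip along the frame's x; 3 mm above its underside as it lies), same axes
- frame_yellow_grip (a point): loose filter frame, 40 g, 158 mm long: yellow grip block 32 x 12 x 12 mm, aluminium stem 6 x 5 mm, and an open ring (hole 24 mm, outside 34 mm, 5 mm round bar), all lying flat on one side. This point: centre of the grip block; x points along the stem to the ring, centred 125 mm away; z is the ring's axis, up as it lies. May be absent
- frame_yellow_eye (a point): centre of the ring of the frame with yellow grip (125 mm from the centre of the grip along the frame's x; 3 mm above its underside as it lies), same axes
- frame_blue_grip (a point): loose filter frame, 40 g, 158 mm long: blue grip block 32 x 12 x 12 mm, aluminium stem 6 x 5 mm, and an open ring (hole 24 mm, outside 34 mm, 5 mm round bar), all lying flat on one side. This point: centre of the grip block; x points along the stem to the ring, centred 125 mm away; z is the ring's axis, up as it lies. May be absent
- frame_blue_eye (a point): centre of the ring of the frame with blue grip (125 mm from the centre of the grip along the frame's x; 3 mm above its underside as it lies), same axes
- mat: cork mat, fixed, 165 x 205 x 3 mm, on which the frames lie side by side, about 68 mm apart, rings away from the robot; origin: centre of its underside
- door (a joint): the cabinet's clear door, hinged on the left of its front, opening towards the robot: rad of opening, 0 = shut, stop at 1.95; starts ajar. 0.12 N m of friction: it stays where it is left. 244 mm wide, 8 mm thick, 5 to 233 mm above the worktop; a 10 mm wide pull strip stands 12 mm out from its outer face, 9 to 19 mm from the free edge
- door_edge (a point): upper end of the door's free edge, in the middle of its thickness
- door_hinge (a point): upper end of the door's hinge axis (x = -79.5, y = +122 mm in the cabinet)
- dial (a joint): timer dial on the roof, rad turned clockwise (seen from above) from its off stop; six click positions 0.5 rad apart: 0 (red mark), 0.5, 1.0, 1.5, 2.0 (green mark, the fourth click), 2.5 (end stop). Let go, it snaps into the nearest click; about 0.06 N m turns it on to the next
- dial_grip (a point): centre of the dial's grip bar, on its vertical axis: black bar 36 mm long, 12 mm wide, 24 mm high, standing on a 41 mm disc 12 mm below this point; x points along the bar to the end with the white pointer line. Clockwise turning is about -z.
- screw_jar: bystander: jar of screws with a tin lid, 45 mm across, 60 high, loose; origin under its centre
- weight_100g: bystander: steel calibration weight, 26 mm across, 36 high, loose; origin under its centre
- lens_tube: bystander: black lens tube, 43 mm across, 62 high, loose; origin under its centre

How it is judged:
On the way, in this order (a step that is already met when the one before it is completed fails the run):
1. every frame hangs by its ring on a hook, each on its own (x of frame_red_eye in the frame of dryer between -0.002 and 0.07 m and z of frame_red_eye in the frame of dryer between 0.15 and 0.178 m and angle between each of frame_red_eye, frame_yellow_eye, frame_blue_eye's own x axis and vertical below 0.8 rad and x of each of frame_red_grip, frame_yellow_grip, frame_blue_grip in the frame of dryer above -0.072 m and x of frame_yellow_eye in the frame of dryer between -0.002 and 0.07 m and z of frame_yellow_eye in the frame of dryer between 0.15 and 0.178 m and x of frame_blue_eye in the frame of dryer between -0.002 and 0.07 m and z of frame_blue_eye in the frame of dryer between 0.15 and 0.178 m and horizontal distance between frame_red_eye and frame_yellow_eye above 0.03 m and horizontal distance between each of frame_red_eye, frame_yellow_eye and frame_blue_eye above 0.03 m), for 0.2 s.
2. the door is shut with the frames hanging inside (value of joint door below 0.05 rad and x of frame_red_eye in the frame of dryer between -0.002 and 0.07 m and z of frame_red_eye in the frame of dryer between 0.15 and 0.178 m and angle between each of frame_red_eye, frame_yellow_eye, frame_blue_eye's own x axis and vertical below 0.8 rad and x of each of frame_red_grip, frame_yellow_grip, frame_blue_grip in the frame of dryer above -0.072 m and x of frame_yellow_eye in the frame of dryer between -0.002 and 0.07 m and z of frame_yellow_eye in the frame of dryer between 0.15 and 0.178 m and x of frame_blue_eye in the frame of dryer between -0.002 and 0.07 m and z of frame_blue_eye in the frame of dryer between 0.15 and 0.178 m), for 0.2 s.
3. the dial stands at the green mark (value of joint dial between 1.88 and 2.12 rad and value of joint door below 0.05 rad), for 0.2 s.
At the end, for the whole second after the job is handed in: every frame present hangs by its ring on its own hook in the cabinet (ring centre 150 to 178 mm up and behind the tips, stem within 0.8 rad of vertical, grip inside the front, rings 30 mm apart); door shut within 0.05 rad; dial within 0.12 rad of 2.0 (all of step 1 and all of step 3); the robot touches nothing.
It fails at once if the screw jar is moved more than 20 mm or tipped over (distance of screw_jar from where it was at the start of the episode above 0.02 m or angle between screw_jar's own z axis and vertical above 0.5 rad).
It fails at once if the weight 100g is moved more than 20 mm or tipped over (distance of weight_100g from where it was at the start of the episode above 0.02 m or angle between weight_100g's own z axis and vertical above 0.5 rad).
It fails at once if the lens tube is moved more than 20 mm or tipped over (distance of lens_tube from where it was at the start of the episode above 0.02 m or angle between lens_tube's own z axis and vertical above 0.5 rad).
Of frame_red, frame_yellow, frame_blue only 2 to 3 are there at a start; the rules pass over those that are not, and their reading is None.
At some moment in a run one of frame_red, frame_yellow, frame_blue may be knocked a few centimetres aside while the robot is not near it.
Once in a run the grip may slacken for a moment while it holds something.
It also fails if it takes over 210 s, if anything falls off the work surface, if the arm or the gripper's body presses on something with over 40 N, if the wrist force passes 120 N, or if a joint passes its speed limit or range.

## Working session

There is one attempt and no reset: what is moved stays moved. The work goes in short steps, Python scripts to look and compute and a shell command to move; the robot and the scene stay as the last step left them, time stands still between calls to the robot, and variables do not carry over. Pictures are saved under pics/ and viewed, about 12 in all and at most 16, crops included, and the job is handed in when it is done.

```bash
mkdir -p pics; cat > h.py <<'E'
import numpy as np, cv2
from station import telemetry, grab_frame, arm, regions_of, pinpoint
from scipy.spatial.transform import Rotation as Ro
def save(f,name,crop=None,s=1):
    p=cv2.cvtColor(f["pixels"],cv2.COLOR_RGB2BGR)
    if crop: l,t,r,b=crop; p=p[t:b,l:r]
    cv2.imwrite("pics/"+name,cv2.resize(p,None,fx=s,fy=s,interpolation=cv2.INTER_CUBIC))
def ray(f,px):
    d=np.array([(px[0]-f["cx"])/f["fx"],(px[1]-f["cy"])/f["fy"],1]); R=np.array(f["R"]); t=np.array(f["t"])
    o=-R.T@t; d=R.T@d; return o,d/np.linalg.norm(d)
def atz(f,px,z):
    o,d=ray(f,px); return o+d*(z-o[2])/d[2]
def tri(a):
    A=np.zeros((3,3));b=np.zeros(3);rs=[ray(f,p) for f,p in a]
    for o,d in rs: M=np.eye(3)-np.outer(d,d);A+=M;b+=M@o
    X=np.linalg.solve(A,b); return X,[round(1000*np.linalg.norm(np.cross(X-o,d)),1) for o,d in rs]
def proj(f,X):
    c=np.array(f["R"])@X+np.array(f["t"]); return np.array([f["fx"]*c[0]/c[2]+f["cx"],f["fy"]*c[1]/c[2]+f["cy"]])
E
python3 - <<'E'
from h import *
s=telemetry.get_state();print(s)
F={c:grab_frame(c) for c in("scene","top")}
for c,f in F.items():
    save(f,c+"1.png"); print(c,f["fx"],ray(f,(256,192)))
D={}
for n in "header hook0 hook1 hook2 frame_red_grip frame_red_eye frame_yellow_grip frame_yellow_eye frame_blue_grip frame_blue_eye mat door_edge door_hinge dial_grip screw_jar weight_100g lens_tube dryer".split():
    o=n
    r=[pinpoint(c,n) for c in F]
    print(n,[[(round(x["p"],2),np.round(x["location"]).tolist()) for x in q[:2]] for q in r],end=" ")
    if all(r) : X,e=tri([(F[c],q[0]["location"]) for c,q in zip(F,r)]);print(X.round(4),e)
    else: print()
E
```

```text
{'t': 0.0, 'q': array([-9.53895401e-01,  3.59375755e-01,  1.10415978e-02, -3.77468622e-04,
       -1.22409351e+00, -2.88094953e-01]), 'qd': array([ 2.40656276e-04,  3.39169534e-04, -1.68618782e-03,  2.13973124e-03,
        4.34064987e-04, -4.05925954e-05]), 'joint_efforts': array([ 9.13797812e-04, -5.82720208e+01,  2.93062913e+01,  6.99699104e+00,
        6.91094989e-03, -1.58930366e-04]), 'eef_pos': array([ 0.21778121, -0.63837176,  0.22561745]), 'ee_rot': array([-3.14146932e+00, -1.66493927e-03,  1.89947364e+00]), 'force': array([-0.53874059, -0.60304384,  0.75381129]), 'moment': array([ 0.01941811, -0.0437683 , -0.00831884]), 'width': 0.08746017657846736}
scene 417.6885823263892 (array([-0.20478239, -0.5845481 ,  0.73283833]), array([ 0.70399779,  0.51227047, -0.49190047]))
top 371.18965628293694 (array([0.48206142, 0.01239254, 1.1883361 ]), array([ 0.10311287, -0.01002345, -0.99461916]))
header [[(0.72, [218.0, 171.0]), (0.52, [187.0, 144.0])], [(0.55, [202.0, 183.0])]] [0.6066 0.1466 0.1894] [np.float64(2.7), np.float64(2.7)]
hook0 [[(0.69, [249.0, 175.0]), (0.61, [221.0, 161.0]
[... 1335 characters left out ...]
.0, 178.0])]] [0.6089 0.2623 0.2484] [np.float64(0.4), np.float64(0.4)]
dial_grip [[(0.46, [232.0, 140.0])], [(0.71, [214.0, 163.0]), (0.28, [296.0, 215.0])]] [0.6425 0.1116 0.2815] [np.float64(2.9), np.float64(2.9)]
screw_jar [[(0.47, [317.0, 237.0])], [(0.62, [300.0, 149.0]), (0.38, [295.0, 211.0])]] [ 0.747  -0.1336 -0.006 ] [np.float64(9.2), np.float64(9.2)]
weight_100g [[(0.58, [337.0, 234.0]), (0.39, [186.0, 145.0])], [(0.4, [348.0, 262.0])]] [ 0.4293 -0.274   0.2386] [np.float64(42.1), np.float64(42.1)]
lens_tube [[(0.69, [337.0, 234.0]), (0.29, [282.0, 267.0])], [(0.71, [310.0, 140.0])]] [ 0.7805 -0.1715  0.0013] [np.float64(1.0), np.float64(1.0)]
dryer [[(0.72, [239.0, 216.0])], []]
```

```bash
python3 - <<'E'
import cv2
a=cv2.imread("pics/scene1.png")[110:310,150:370];b=cv2.imread("pics/top1.png")[110:310,130:370]
cv2.imwrite("pics/s1.png",cv2.resize(a,None,fx=3,fy=3,interpolation=2));cv2.imwrite("pics/t1.png",cv2.resize(b,None,fx=3,fy=3,interpolation=2))
E
```

```text
(no output)
```

View pics/s1.png

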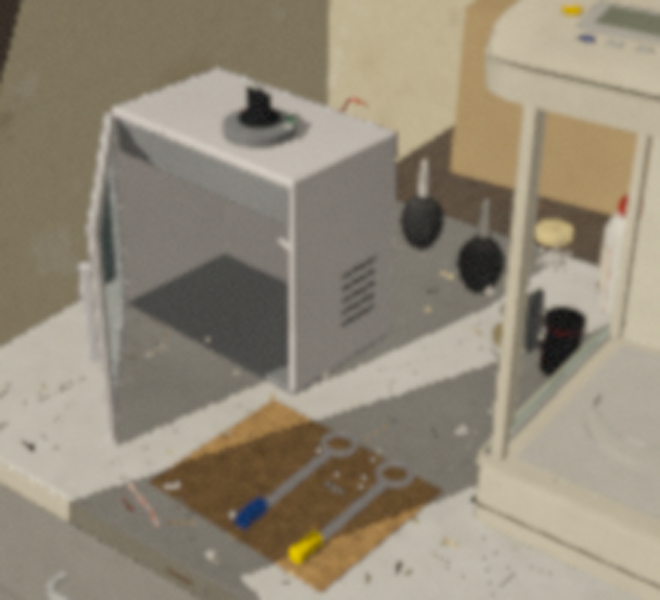

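View pics/t1.png

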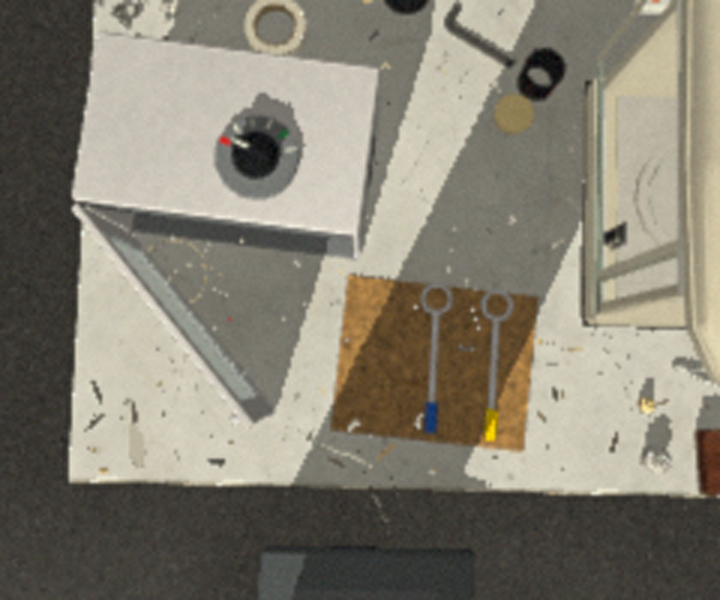

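Both frames, blue and yellow, lie on the mat; red is absent. The door is ajar at about 45°, with its free edge at top (216,248). Next I compute the cabinet pose from the roof corners.

```bash
cat >> h.py <<'E'
def cab():
    return np.load("cab.npy")
def c2w(p):
    x,y,a=cab(); return np.array([x+p[0]*np.cos(a)-p[1]*np.sin(a),y+p[0]*np.sin(a)+p[1]*np.cos(a),p[2]])
E
python3 - <<'E'
from h import *
from scipy.optimize import least_squares
f=grab_frame("top");g=grab_frame("scene")
T=lambda c,r:(c/3+130,r/3+110); S=lambda c,r:(c/3+150,r/3+110)
o=[(f,T(74,200),(-75,125)),(f,T(357,238),(-75,-125)),(f,T(378,68),(75,-125)),(f,T(97,38),(75,125)),
 (g,S(112,112),(-75,125)),(g,S(292,183),(-75,-125)),(g,S(395,135),(75,-125)),(g,S(218,70),(75,125))]
def c2(v,p,z): return np.array([v[0]+p[0]*np.cos(v[2])-p[1]*np.sin(v[2]),v[1]+p[0]*np.sin(v[2])+p[1]*np.cos(v[2]),z])
fun=lambda v:np.concatenate([proj(F,c2(v,np.array(p)/1000,.235))-q for F,q,p in o])
r=least_squares(fun,[.68,.13,-.1]);print("cab",r.x,r.fun.round(1));np.save("cab.npy",r.x)
for h in((3,-58,175),(3,0,175),(3,58,175),(-79.5,122,233)): print(h,c2w(np.array(h)/1000).round(4))
print("door edge",atz(f,T(258,412),.233))
for n,a,z in(("byg",T(431,418),.015),("bye",T(436,299),.006),("ylg",T(491,426),.015),("yle",T(496,306),.006)):print(n,atz(f,a,z).round(4))
print("dial",atz(f,T(254,153),.271),"ptr",atz(f,T(235,143),.271))
print("balance top edge",atz(f,T(590,325),0.0),atz(f,T(690,325),.3))
for n,a in(("jar",T(513,113)),("tube",T(541,75))):print(n,atz(f,a,.06))
E
```

```text
cab [ 0.67292451  0.13627227 -0.09481881] [-1.2  1.1  0.8  0.4  0.9  0.7 -0.1 -1.1 -0.8 -1.4  0.4 -0.1  1.2 -1.3
 -0.4 -1. ]
(3, -58, 175) [0.6704 0.0782 0.175 ]
(3, 0, 175) [0.6759 0.136  0.175 ]
(3, 58, 175) [0.6814 0.1937 0.175 ]
(-79.5, 122, 233) [0.6053 0.2653 0.233 ]
door edge [0.43693358 0.10049288 0.233     ]
byg [ 0.425  -0.0596  0.015 ]
bye [ 0.5498 -0.0627  0.006 ]
ylg [ 0.4183 -0.1225  0.015 ]
yle [ 0.5441 -0.1268  0.006 ]
dial [0.65211801 0.10859947 0.271     ] ptr [0.66009141 0.1247314  0.271     ]
balance top edge [ 0.52683805 -0.22850407  0.        ] [ 0.51770178 -0.24810409  0.3       ]
jar [ 0.74134153 -0.13485968  0.06      ]
tube [ 0.78247945 -0.16345699  0.06      ]
```

```bash
python3 -m inch '0 16 54 4 0 0 0;0 16 54 4 0 0 0;0 16 54 4 0 0 0;0 16 54 4 0 0 0;0 16 54 4 0 0 0;0 16 54 4 0 0 0;0 16 54 4 0 0 0;0 16 54 4 0 0 0;0 16 54 4 0 0 0;0 16 54 4 0 0 0;0 28 68 4 0 0 0;0 28 69.5 4 0 0 0'
```

```text
t: 3.5
eef_pos: [0.4566, -0.0005, 0.2672]
ee_rot: [3.14, 0.0, 1.899]
force: [1.5, -1.0, 0.8]
width: 0.0006
```

```bash
python3 -m inch '0 4.3 6 0 0 0 0;0 4.3 6 -4 0 0 0;0 4.3 6 -9.2 0 0 0;0 4.3 6 -9.2 0 0 0;0 3 10.5 -9.2 0 0 0;0 0.8 14 -9.2 0 0 0;0 -1.4 16.2 -9.2 0 0 0;0 -2.7 19 -9.2 0 0 0;0 -3.9 22.3 -9.2 0 0 0;0 -4.3 25 -9.2 0 0 0;0 -4.3 27.3 -9.2 0 0 0;0 -4 29 -9.2 0 0 0'; python3 -m inch '0 0.4 2 0 0 0 0;0 0.5 2.8 0 0 0 0;0 0.5 2.8 0 0 0 0;0 0.5 0 0 0 0 0; 1 0 -6 6 0 0 0;1 -1 -12 10 0 0 0;1 -2 -18 10 0 0 0;1 -2 -24 10 0 0 0;1 -2 -30 10 0 0 0;1 -2 -32 10 0 0 0'; python3 - <<'E'
from h import *
f=grab_frame("top");save(f,"t2.png",(120,100,380,320),3)
g=grab_frame("wrist");save(g,"w2.png")
for n in "frame_blue_grip frame_blue_eye frame_yellow_grip frame_yellow_eye".split():
  z=.009 if "grip" in n else .006
  for c,F in(("top",f),("wrist",g)): print(n,c,[(round(q["p"],2),atz(F,q["location"],z).round(3)) for q in pinpoint(c,n)[:2]])
E
```

```text
t: 5.0
eef_pos: [0.4173, 0.2906, 0.1765]
ee_rot: [3.139, -0.001, 1.899]
force: [-0.1, -1.4, 1.4]
width: 0.0001
t: 6.25
eef_pos: [0.3955, -0.0326, 0.2769]
ee_rot: [3.137, -0.001, 1.897]
force: [1.8, -0.4, -0.4]
width: 0.0549
frame_blue_grip top [(0.59, array([ 0.491, -0.067,  0.009])), (0.41, array([ 0.43 , -0.057,  0.009]))]
frame_blue_grip wrist [(0.92, array([ 0.431, -0.053,  0.009]))]
frame_blue_eye top [(0.61, array([ 0.558, -0.055,  0.006]))]
frame_blue_eye wrist []
frame_yellow_grip top [(0.57, array([ 0.427, -0.123,  0.009]))]
frame_yellow_grip wrist [(0.75, array([ 0.422, -0.115,  0.009]))]
frame_yellow_eye top [(0.65, array([ 0.552, -0.126,  0.006])), (0.24, array([0.625, 0.174, 0.006]))]
frame_yellow_eye wrist [(0.82, array([ 0.538, -0.126,  0.006])), (0.64, array([ 0.428, -0.058,  0.006]))]
```

View pics/t2.png

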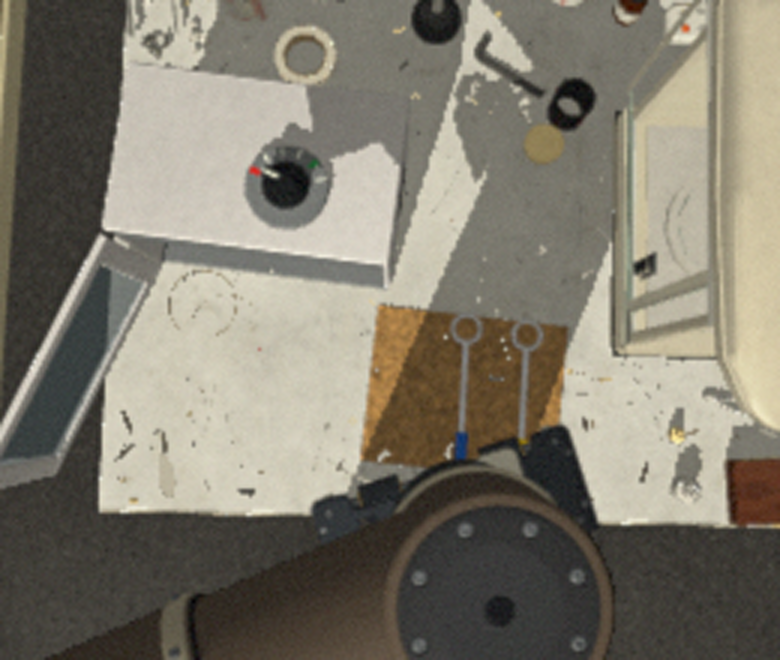

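The door stands wide open, with its edge at about crop (30,460), far from the work area. Now I hover over the blue grip.

```bash
python3 -m inch '0.4 1 -1 -5 0 0 -10;0.4 2 -2 -10 0 0 -20.5;0.4 3 -2.4 -15 0 0 -20.5;0.4 3 -2.4 -17 0 0 -20.5;0.4 3 -2.4 -17 0 0 -20.5;0.4 3 -2.4 -17 0 0 -20.5'; python3 - <<'E'
from h import *
g=grab_frame("wrist");save(g,"w3.png")
s=telemetry.get_state();print(s["eef_pos"],s["ee_rot"])
print("tcp px",proj(g,s["eef_pos"]))
hsv=cv2.cvtColor(g["pixels"],cv2.COLOR_RGB2HSV)
m=cv2.inRange(hsv,(100,120,30),(130,255,255))
n,l,st,c=cv2.connectedComponentsWithStats(m)
for i in range(1,n):
  if st[i,4]>60: 
    (cx,cy),wh,a=cv2.minAreaRect(np.argwhere(l==i)[:,::-1].astype(np.float32)); print(st[i],c[i],wh,a,atz(g,c[i],.015),atz(g,c[i],.009))
for n in "frame_blue_grip","frame_blue_eye":
  print(n,[(round(q["p"],2),np.round(q["location"]),atz(g,q["location"],.009).round(4)) for q in pinpoint("wrist",n)[:2]])
E
```

```text
t: 7.5
eef_pos: [0.4281, -0.0522, 0.1073]
ee_rot: [3.138, -0.001, 1.544]
force: [-0.3, 0.8, 0.5]
width: 0.0364
[ 0.42824655 -0.05215868  0.10759022] [ 3.13674615e+00 -1.06623975e-03  1.54337952e+00]
tcp px [258.30755978 235.8195892 ]
[247 170  14  39 529] [253.43856333 188.85822306] (38.0, 13.0) 90.0 [ 0.4256653  -0.05643866  0.015     ] [ 0.42717302 -0.0566005   0.009     ]
frame_blue_grip [(0.82, array([255., 190.]), array([ 0.4278, -0.0555,  0.009 ]))]
frame_blue_eye []
```

View pics/w3.png

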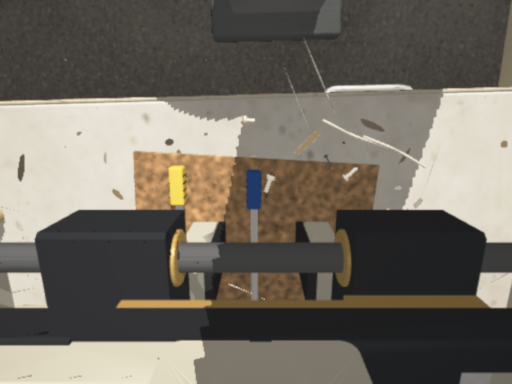

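```bash
python3 -m inch '0.4 -0.4 -0.45 -5 0 0 0;0.4 -0.4 -0.45 -9 0 0 0;0.4 -0.4 -0.45 -10.1 0 0 0;0.4 -0.4 -0.45 -10.1 0 0 0;0.4 -0.4 -0.45 -10.1 0 0 0;0 -0.4 -0.45 -10.1 0 0 0;0 -0.4 -0.45 -10.1 0 0 0;0 -0.4 -0.45 -10.1 0 0 0;0 -0.4 -0.45 -10.1 0 0 0' 40
```

```text
t: 8.78
eef_pos: [0.4243, -0.0567, 0.007]
ee_rot: [3.136, -0.001, 1.543]
force: [-2.0, 1.0, 7.1]
width: 0.0115
```

```bash
cat >> h.py <<'E'
L,TZ,AZ=.127,.001,np.deg2rad(88.4)   # eye ahead of TCP along stem, along tool z; tool-x azimuth at frame azimuth FA
FA=np.deg2rad(-1.4)
def pose(e,y,z,a,L=L,FA=FA):
    """cab-frame eye (mm) and tilt deg -> world TCP, R"""
    an=cab()[2]; a=np.deg2rad(a)
    f=np.array([np.cos(an)*np.cos(a),np.sin(an)*np.cos(a),np.sin(a)]); yc=np.array([-np.sin(an),np.cos(an),0])
    # tool in frame coords: z = -frame z ; tool x ~ frame y rotated by (AZ-FA-90deg)
    up=np.cross(f,yc); b=AZ-FA-np.pi/2
    tx=np.cos(b)*yc-np.sin(b)*f; tz=-up; ty=np.cross(tz,tx)
    return c2w(np.array([e,y,z])/1000)-L*f-TZ*tz, np.column_stack([tx,ty,tz])
def rows(W,**k):
    s=telemetry.get_state(); p0=np.array(s["eef_pos"]); R0=Ro.from_euler("xyz",s["ee_rot"])
    for w in W:
        p,R=pose(*w,**k); d=(p-p0)*100; r=(Ro.from_matrix(R)*R0.inv()).as_rotvec(degrees=True)
        print(w,"|",*d.round(1),*r.round(1),"| tcp",p.round(3))
E
python3 -m inch '0 0 0 4 0 0 0;0 -1 0 8 0 0 0;0 -2 0 11 0 0 0;0 -2 0 12 0 0 0;0 -2 0 12 0 0 0'
python3 - <<'E'
from h import *
s=telemetry.get_state();print(s["force"],s["width"])
rows([(-125,0,165,25),(-115,0,165,25),(-50,0,170,25),(-28,0,200,25),(3,0,203,25),(3,0,185,25),(3,0,178,25),(5,0,175,40),(8,0,170,58)])
E
```

```text
t: 9.4
eef_pos: [0.4048, -0.0566, 0.1272]
ee_rot: [3.135, -0.002, 1.543]
force: [-0.4, -0.2, -0.4]
width: 0.0117
[-0.43374365 -0.23573999 -0.41935914] 0.01171897206375587
(-125, 0, 165, 25) | 2.9 21.6 -1.5 -1.6 -24.6 -4.0 | tcp [0.433 0.159 0.112]
(-115, 0, 165, 25) | 3.9 21.5 -1.5 -1.6 -24.6 -4.0 | tcp [0.443 0.158 0.112]
(-50, 0, 170, 25) | 10.3 20.9 -1.0 -1.6 -24.6 -4.0 | tcp [0.508 0.152 0.117]
(-28, 0, 200, 25) | 12.5 20.6 2.0 -1.6 -24.6 -4.0 | tcp [0.53  0.15  0.147]
(3, 0, 203, 25) | 15.6 20.3 2.3 -1.6 -24.6 -4.0 | tcp [0.561 0.147 0.15 ]
(3, 0, 185, 25) | 15.6 20.3 0.5 -1.6 -24.6 -4.0 | tcp [0.561 0.147 0.132]
(3, 0, 178, 25) | 15.6 20.3 -0.2 -1.6 -24.6 -4.0 | tcp [0.561 0.147 0.125]
(5, 0, 175, 40) | 17.6 20.2 -3.3 -2.5 -39.5 -3.9 | tcp [0.58  0.145 0.094]
(8, 0, 170, 58) | 20.8 19.9 -6.4 -3.5 -57.5 -3.8 | tcp [0.613 0.142 0.063]
```

```bash
python3 -m inch '0 0 5 0 -0.7 -10 -1.6;0 0 10 0 -1.3 -20 -3.2;0 1 15 -1 -1.6 -24.6 -4;0 2 20 -1.5 -1.6 -24.6 -4;0 2.9 21.6 -1.5 -1.6 -24.6 -4;0 2.9 21.6 -1.5 -1.6 -24.6 -4;0 2.9 21.6 -1.5 -1.6 -24.6 -4'
python3 - <<'E'
from h import *
f=grab_frame("scene");g=grab_frame("top")
s=telemetry.get_state();print(s["force"],s["width"])
save(f,"s4.png",(130,100,390,300),3)
R=Ro.from_euler("xyz",s["ee_rot"]).as_matrix();b=AZ-FA-np.pi/2
fd=np.cos(b)*np.cross(R[:,2],R[:,0])*1.0
e=None
print("ee",s["ee_rot"],"pose",pose(-125,0,165,25))
X=s["eef_pos"]+ (c2w(np.array([-.125,0,.165]))-pose(-125,0,165,25)[0]); print("eye expected",X,proj(f,X),proj(g,X))
P=[]
for c,F in(("scene",f),("top",g)):
  q=pinpoint(c,"frame_blue_eye");print(c,[(round(x["p"],2),np.round(x["location"],1)) for x in q[:3]])
  q=pinpoint(c,"frame_blue_grip");print(c,[(round(x["p"],2),np.round(x["location"],1)) for x in q[:3]])
E
```

```text
t: 10.28
eef_pos: [0.4523, 0.1344, 0.1406]
ee_rot: [2.784, -0.013, 1.509]
force: [-0.0, -1.3, -0.8]
width: 0.0113
[-0.19359498 -0.37169445 -0.61860185] 0.011667207532445961
ee [ 2.78211472 -0.01412597  1.50878035] pose (array([0.43348122, 0.15904428, 0.11223379]), array([[ 0.09782561,  0.90190073,  0.42071989],
       [ 0.99520248, -0.08928076, -0.04001214],
       [ 0.00147521,  0.42261569, -0.90630779]]))
eye expected [0.56761514 0.12345186 0.19430654] [214.03166328 176.33049848] [210.6762691 197.2072915]
scene [(0.46, array([218.1, 180.4]))]
scene [(0.21, array([238. , 215.1]))]
top [(0.74, array([208.1, 196. ])), (0.56, array([209. , 163.6]))]
top [(0.61, array([205.4, 237.8])), (0.22, array([212. , 160.1]))]
```

View pics/s4.png

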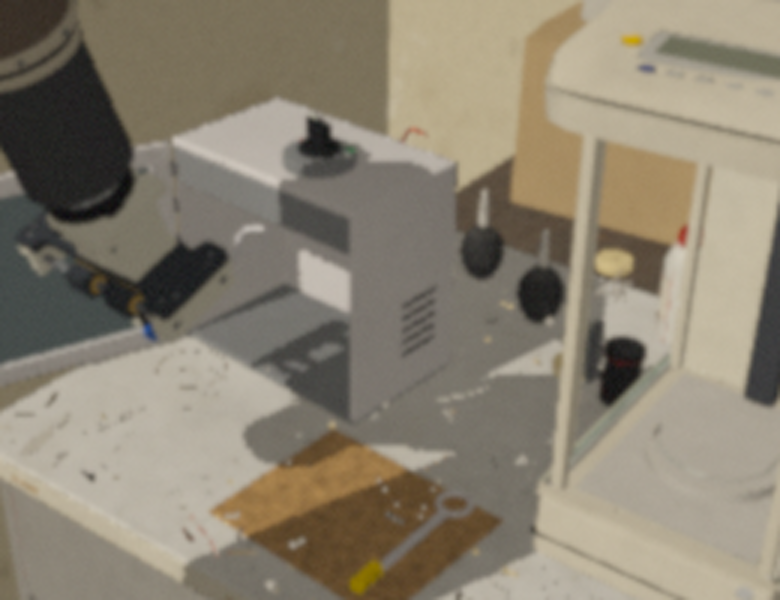

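The blue frame is held, its ring at crop (250,232) just in front of the opening. The move is still settling, so I recompute from here.

```bash
python3 - <<'E'
from h import *
rows([(-125,0,165,25)])
E
```

```text
(-125, 0, 165, 25) | -1.9 2.4 -3.0 -1.2 -4.2 -2.1 | tcp [0.433 0.159 0.112]
```

```bash
python3 -m inch '0 -1.9 2.4 -3 -1.2 -4.2 -2.1;0 -1.9 2.4 -3 -1.2 -4.2 -2.1;0 -1.9 2.4 -3 -1.2 -4.2 -2.1;0 -1.9 2.4 -3 -1.2 -4.2 -2.1;0 -1.9 2.4 -3 -1.2 -4.2 -2.1;0 -1.9 2.4 -3 -1.2 -4.2 -2.1'
python3 - <<'E'
from h import *
f=grab_frame("scene");g=grab_frame("top")
rows([(-125,0,165,25)])
X=c2w(np.array([-.125,0,.165])); print("eye expected",X,proj(f,X),proj(g,X))
for c,F in(("scene",f),("top",g)):
  q=pinpoint(c,"frame_blue_eye");print(c,[(round(x["p"],2),np.round(x["location"],1)) for x in q[:3]])
save(f,"s5.png",(180,140,280,240),6)
rows([(-115,0,165,25),(-50,0,170,25),(-28,0,200,25),(3,0,203,25)])
E
```

```text
t: 11.32
eef_pos: [0.4529, 0.1355, 0.1419]
ee_rot: [2.782, -0.015, 1.511]
force: [0.1, -1.0, -0.8]
width: 0.0114
(-125, 0, 165, 25) | -1.9 2.4 -3.0 -1.1 -4.3 -2.2 | tcp [0.433 0.159 0.112]
eye expected [0.548486   0.14810686 0.165     ] [203.48023581 185.60107751] [202.57492489 204.82223249]
scene [(0.54, array([215.2, 176.5]))]
top [(0.59, array([207.4, 194.9]))]
(-115, 0, 165, 25) | -0.9 2.3 -3.0 -1.1 -4.3 -2.2 | tcp [0.443 0.158 0.112]
(-50, 0, 170, 25) | 5.5 1.6 -2.5 -1.1 -4.3 -2.2 | tcp [0.508 0.152 0.117]
(-28, 0, 200, 25) | 7.7 1.4 0.5 -1.1 -4.3 -2.2 | tcp [0.53  0.15  0.147]
(3, 0, 203, 25) | 10.8 1.1 0.8 -1.1 -4.3 -2.2 | tcp [0.561 0.147 0.15 ]
```

View pics/s5.png

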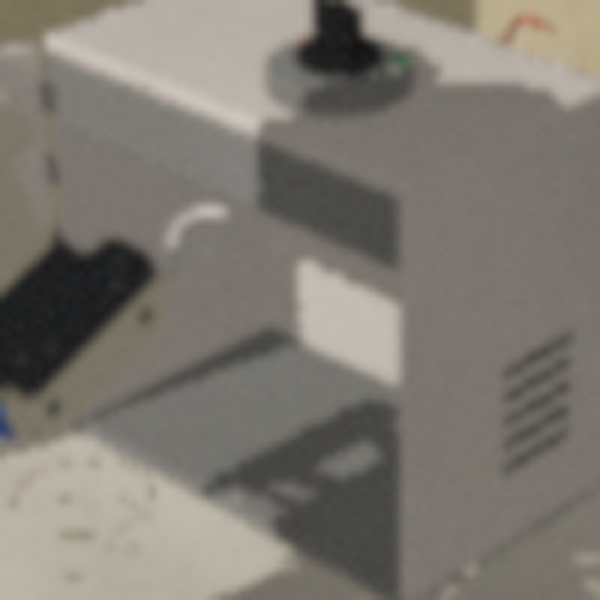

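```bash
python3 - <<'E'
from h import *
s=telemetry.get_state();print(np.round(s["q"],3),s["eef_pos"],s["ee_rot"])
E
```

```text
[ 0.876 -0.096 -1.016  0.613 -0.5   -3.03 ] [0.4528812  0.13550882 0.14193123] [ 2.78143483 -0.01493938  1.51047032]
```

The arm is pinned at joint limits (q3, q6) with the wrist near its singularity. I back out, logging states to identify the kinematics so I can plan within the limits.

```bash
cat > log.py <<'E'
import json,os
from station import telemetry
s=telemetry.get_state(); r=[list(map(float,s[k])) for k in("q","eef_pos","ee_rot")]
open("states.jsonl","a").write(json.dumps(r)+"\n"); print([round(x,3) for x in r[0]],s["width"])
E
python3 log.py
python3 -m inch '0 0 -4 2 0 0 0;0 -1 -8 4 1 8 0;0 -2 -12 4 1.6 16 2;0 -4 -16 4 1.6 20 2;0 -4 -19 4 1.6 20.5 2;0 -4 -19 4 1.6 20.5 2;0 -4 -19 4 1.6 20.5 2'; python3 log.py
python3 -m inch '0 0 0 5 0 0 10;0 5 0 10 0 0 20;0 5 0 12 0 10 20;0 5 0 12 0 10 20'; python3 log.py
python3 -m inch '0 2 2 -3 0 -10 -20;0 1 5 -6 0 -10 -20;0 1 5 -6 10 -10 -20;0 1 5 -6 10 -10 -20'; python3 log.py
```

```text
[0.876, -0.096, -1.016, 0.613, -0.5, -3.03] 0.011468252809760394
t: 12.4
eef_pos: [0.4127, -0.0547, 0.1817]
ee_rot: [3.14, -0.026, 1.537]
force: [-0.1, -0.2, 0.1]
width: 0.0117
[0.322, -0.044, -0.577, -0.028, -1.028, -1.913] 0.011693527551470136
t: 12.9
eef_pos: [0.4653, -0.0529, 0.3011]
ee_rot: [-2.966, -0.05, 1.882]
force: [-0.0, 1.0, -2.8]
width: 0.0114
[0.272, 0.09, -0.165, -0.042, -1.492, -1.519] 0.011433815568270193
t: 13.4
eef_pos: [0.4743, -0.002, 0.2412]
ee_rot: [3.116, -0.198, 1.558]
force: [0.5, 0.0, -0.3]
width: 0.0113
[0.248, 0.009, -0.326, -0.201, -1.167, -1.761] 0.011320920319331693
```

```bash
cat > kin.py <<'E'
import numpy as np, json
from scipy.optimize import least_squares
from scipy.spatial.transform import Rotation as Ro
LO=np.array([-3.07,-1.43,-1.02,-3.03,-3.05,-3.03]);HI=np.array([3.07,2.12,1.25,1.67,0,3.03])
X=lambda a:Ro.from_euler("x",a).as_matrix();Y=lambda a:Ro.from_euler("y",a).as_matrix();Z=lambda a:Ro.from_euler("z",a).as_matrix()
def fk(q,k):
    a1,d1,a2,a3,d4,d6,lat,lat2,o1,o6=k[:10]
    R1=Z(q[0]+o1);R2=R1@Y(q[1]);R3=R2@Y(-q[2]);R4=R3@X(q[3]);R5=R4@Y(-q[4]);R6=R5@X(q[5]+o6)
    p=R1@[a1,lat,d1]+R2@[0,0,a2]+R3@[d4,0,a3]+R5@[d6,lat2,0]
    return p,R6@np.array([[0,0,1],[0,1,0],[-1,0,0]],float)
def load(): return [[np.array(v) for v in json.loads(l)] for l in open("states.jsonl")]
def K(): return np.load("kin.npy")
def ik(p,R,q0,k,w=.3):
    f=lambda q:(lambda a:np.r_[(a[0]-p)*10,w*Ro.from_matrix(a[1]@R.T).as_rotvec()*3,.001*(q-q0)])(fk(q,k))
    r=least_squares(f,np.clip(q0,LO+1e-6,HI-1e-6),bounds=(LO,HI)); a=fk(r.x,k)
    return r.x,1000*np.linalg.norm(a[0]-p),np.degrees(Ro.from_matrix(a[1]@R.T).magnitude())
E
python3 - <<'E'
from kin import *
import json
D=load()
D.append([np.array([-9.53895401e-01,3.59375755e-01,1.10415978e-02,-3.77e-04,-1.22409351e+00,-2.88094953e-01]),np.array([0.21778121,-0.63837176,0.22561745]),np.array([-3.14146932,-1.66493927e-03,1.89947364])])
best=None
for s4 in(1,-1):
 for s6 in(1,-1):
  for t in(0,1.57,3.14,-1.57):
   def f(k):
    o=[]
    for q,p,e in D:
     a=fk(q*np.array([1,1,1,s4,1,s6]),k);R=Ro.from_euler("xyz",e).as_matrix()
     o+=[a[0]-p,.3*Ro.from_matrix(a[1]@R.T).as_rotvec()]
    return np.r_[np.concatenate(o),1e-4*np.array(k)]
   r=least_squares(f,[0,.4,.4,0,.4,.2,-.19,0,0,t])
   if best is None or r.cost<best[0]: best=(r.cost,s4,s6,t,r.x,r.fun)
print(best[0:4],best[4].round(4),(1000*best[5][:36]).round(1))
np.save("kin.npy",best[4])
E
```

```text
(np.float64(3.980369483270409e-09), -1, -1, -1.57) [ 0.      0.1988  0.6016  0.      0.4636  0.378  -0.     -0.1918  0.
  0.    ] [-0.  -0.  -0.   0.  -0.   0.   0.   0.   0.   0.   0.  -0.  -0.   0.
 -0.  -0.  -0.  -0.  -0.  -0.   0.   0.   0.  -0.  -0.  -0.   0.  -0.
  0.   0.   0.   0.   0.1  0.   0.   0. ]
```

```bash
sed -i 's/^def fk(q,k):/def fk(q,k):\n    q=np.array(q)*[1,1,1,-1,1,-1]/' kin.py; cat >> h.py <<'E'
from kin import fk,ik,K,LO,HI
def pose2(e,y,z,a,psi=0,g=0,half=0,L=.127,tz=.001):
    """eye (mm, cab), tilt a, stem azimuth psi rel. cabinet, tool lean g back rel. to frame normal (deg); L,tz: eye from TCP along stem / frame -z"""
    an=cab()[2]+np.deg2rad(psi); a=np.deg2rad(a); g=np.deg2rad(g)
    f=np.array([np.cos(an)*np.cos(a),np.sin(an)*np.cos(a),np.sin(a)]); yc=np.array([-np.sin(an),np.cos(an),0])
    up=np.cross(f,yc); tzv=-up*np.cos(g)-f*np.sin(g); tx=yc*(-1 if half else 1)
    return c2w(np.array([e,y,z])/1000)-L*f+tz*up, np.column_stack([tx,np.cross(tzv,tx),tzv])
def rows2(W,**kw):
    s=telemetry.get_state(); p0=np.array(s["eef_pos"]); R0=Ro.from_euler("xyz",s["ee_rot"])
    for w in W:
        p,R=pose2(*w,**kw); r=(Ro.from_matrix(R)*R0.inv()).as_rotvec(degrees=True)
        print(w,"|",*((p-p0)*100).round(1),*r.round(1),"| tcp",p.round(3))
E
cat > s.py <<'E'
from h import *
k=K(); rng=np.random.default_rng(0)
W=[(-125,0,165,25),(-50,0,170,25),(-28,0,200,25),(3,0,203,25),(3,0,178,25),(5,0,175,40)]
seeds=[np.array([.3,0,-.6,0,-1,s]) for s in(-1.9,1.2)]+[np.array([.9,0,-.9,.6,-.5,s]) for s in(-2.5,.5)]+[np.array([-.3,0,-.6,-2.5,-.5,s]) for s in(-1.9,1.2)]+[np.array([-.3,0,-.6,1.3,-.5,s]) for s in(-1.9,1.2)]
for hk in(-58,0):
 for g in(0,15):
  for psi in(-25,-10,0,10,25):
   for half in(0,1):
    b=None
    for sd in seeds:
     q=sd;E=[];Q=[]
     for w in W:
      p,R=pose2(w[0],hk,w[2],w[3],psi,g,half); q,ep,er=ik(p,R,q,k); E.append(max(ep,er));Q.append(q)
     m=min(np.min(np.r_[q-LO,HI-q]) for q in Q); st=max(np.abs(np.diff(Q,axis=0)).max(1))
     c=(max(E)>.5,-m)
     if b is None or c<b[0]: b=(c,max(E),m,st,Q[0].round(2),Q[-1].round(2))
    if b[1]<20: print(hk,g,psi,half,"err %.1f margin %.2f step %.2f"%b[1:4],b[4],b[5])
E
timeout 560 python3 s.py
```

```text
-58 0 -25 1 err 2.7 margin 0.00 step 0.74 [ 1.01  0.04 -1.02  0.74 -0.65 -0.6 ] [ 0.58  0.26 -1.02  1.59 -0.61 -1.05]
-58 0 -10 1 err 12.0 margin 0.00 step 0.44 [ 0.94 -0.03 -1.02  0.6  -0.59 -0.16] [ 0.49  0.2  -1.02  1.49 -0.45 -0.64]
-58 0 0 0 err 18.3 margin 0.00 step 0.27 [ 0.86 -0.08 -1.02  0.49 -0.52 -2.94] [ 0.42  0.14 -0.99  1.02 -0.18 -3.03]
-58 0 0 1 err 16.1 margin 0.00 step 0.32 [ 0.86 -0.08 -1.02  0.49 -0.52  0.2 ] [ 0.39  0.15 -1.02  1.39 -0.28 -0.28]
-58 0 10 0 err 8.3 margin 0.00 step 3.53 [ 0.76 -0.12 -1.02  0.36 -0.43 -2.55] [-0.09  0.13 -0.66 -2.16 -0.05  0.72]
-58 0 10 1 err 8.6 margin 0.00 step 2.71 [ 0.76 -0.12 -1.02  0.36 -0.43  0.59] [ 0.14  0.13 -0.6  -1.51 -0.    3.03]
-58 15 -25 0 err 11.3 margin 0.00 step 0.18 [ 0.84  0.08 -0.72  0.16 -0.75 -3.03] [ 0.66  0.26 -0.65  0.42 -0.58 -3.03]
-58 15 -25 1 err 0.0 margin 0.13 step 0.77 [ 0.89  0.07 -0.78  0.27 -0.71 -0.05] [ 0.64  0.23 -0.89  1.01 -0.48 -0.52]
-58 15 -10 0 err 6.2 margin 0.00 step 0.48 [ 0.85  0.01 -0.84  0.26 -0.66 -2.89] [ 0.59  0.19 -0.85  0.69 -0.38 -3.03]
-58 15 -10 1 err 0.0 margin 0.00 step
[... 2060 characters left out ...]
-0.45]
0 15 0 0 err 4.5 margin 0.00 step 0.64 [ 0.9   0.03 -0.82  0.24 -0.65 -2.76] [ 0.61  0.19 -0.89  0.83 -0.3  -3.03]
0 15 0 1 err 0.0 margin 0.00 step 1.43 [ 0.9   0.03 -0.82  0.24 -0.65  0.38] [ 0.34  0.16 -1.02  1.62 -0.18 -0.45]
0 15 10 0 err 2.6 margin 0.00 step 0.99 [ 0.85  0.   -0.83  0.21 -0.62 -2.5 ] [ 0.44  0.16 -0.99  1.14 -0.14 -3.03]
0 15 10 1 err 1.7 margin 0.00 step 1.40 [ 0.85  0.   -0.83  0.21 -0.62  0.64] [ 0.28  0.15 -1.02  1.55 -0.08 -0.16]
0 15 25 0 err 0.4 margin 0.05 step 0.72 [ 0.74 -0.   -0.8   0.12 -0.62 -2.06] [ 0.43  0.15 -0.95  0.77 -0.05 -2.42]
0 15 25 1 err 0.4 margin 0.05 step 0.72 [ 0.74 -0.   -0.8   0.12 -0.62  1.08] [ 0.43  0.15 -0.95  0.77 -0.05  0.72]
```

```bash
cat >> h.py <<'E'
def bodyx(p,R):
    """most forward cab x (mm) of the gripper body's corners below the roof"""
    x,y,an=cab(); c=[]
    for s in(.066,.10,.14):
        for u in(-1,1):
            for v in(-1,1):
                P=p-s*R[:,2]+.0965*u*R[:,0]+.039*v*R[:,1]
                if P[2]<.24:c.append(1000*((P[0]-x)*np.cos(an)+(P[1]-y)*np.sin(an)))
    return max(c) if c else -999
E
cat > s.py <<'E'
from h import *
k=K()
W=[(-100,165,20),(-45,168,20),(-28,192,20),(0,201,20),(0,180,20),(2,176,40)]
seeds=[np.array([.8,0,-.8,.2,-.6,.5]),np.array([.3,0,-.6,0,-1,1.2]),np.array([.6,.1,-.9,1.2,-.5,-.5]),np.array([-.3,0,-.6,-2.5,-.5,1.2])]
import sys
for hk in(-58,0,58):
 for g in(0,8,15,22):
  for psi in(-14,-7,0,7,14):
    b=None
    for sd in seeds:
     q=sd;E=[];Q=[];B=[]
     for w in W:
      p,R=pose2(w[0],hk,w[1],w[2],psi,g,1,.132); q,ep,er=ik(p,R,q,k); E.append(max(ep,er));Q.append(q);B.append(bodyx(p,R))
     m=min(np.min(np.r_[q-LO,HI-q]) for q in Q); st=max(np.abs(np.diff(Q,axis=0)).max(1))
     c=(round(max(E)),-m)
     if b is None or c<b[0]: b=(c,max(E),m,st,max(B[:5]),B[5],Q[0].round(2),Q[-2].round(2),Q[-1].round(2),np.round(E,1))
    if b[1]<6: print(hk,g,psi,"err %.1f margin %.2f step %.2f body %.0f %.0f"%b[1:6],*b[6:])
E
timeout 570 python3 s.py
```

```text
-58 8 -14 err 4.8 margin 0.00 step 1.16 body -74 -75 [ 0.86  0.02 -0.83  0.32 -0.66  0.13] [ 0.68  0.16 -0.62  0.28 -0.7   0.35] [ 0.49  0.18 -1.02  1.43 -0.4  -0.63] [0.  0.  0.  0.  0.  4.8]
-58 15 -14 err 0.0 margin 0.01 step 1.22 body -65 -66 [ 0.77  0.08 -0.68  0.11 -0.78  0.39] [ 0.61  0.21 -0.46  0.09 -0.85  0.56] [ 0.48  0.17 -1.01  1.31 -0.32 -0.5 ] [0. 0. 0. 0. 0. 0.]
-58 15 -7 err 1.5 margin 0.00 step 1.23 body -79 -80 [ 0.74  0.06 -0.69  0.1  -0.77  0.54] [ 0.59  0.2  -0.48  0.08 -0.84  0.71] [ 0.42  0.15 -1.02  1.31 -0.26 -0.33] [0.  0.  0.  0.  0.  1.5]
-58 15 0 err 2.7 margin 0.00 step 1.15 body -91 -92 [ 0.71  0.04 -0.7   0.09 -0.76  0.7 ] [ 0.56  0.19 -0.49  0.07 -0.83  0.87] [ 0.39  0.14 -1.02  1.22 -0.2  -0.1 ] [0.  0.  0.  0.  0.  2.7]
-58 15 7 err 3.1 margin 0.00 step 1.06 body -79 -80 [ 0.67  0.04 -0.71  0.08 -0.76  0.87] [ 0.53  0.18 -0.49  0.06 -0.83  1.04] [ 0.36  0.13 -1.02  1.12 -0.13  0.15] [0.  0.  0.  0.  0.  3.1]
-58 15 14 err 2.4 margin 0.00 step 0.98 body -65 -66 [ 0.63  0.03 -0.7   0.06 -0.76  1.05] [ 0.49  0.18 -0.48  0.04 -0.83  1.21] [ 0.32  0.12 
[... 5353 characters left out ...]
dy -70 -71 [ 0.83  0.21 -0.45 -0.04 -0.93  0.55] [ 0.68  0.33 -0.24 -0.03 -1.02  0.69] [ 0.78  0.26 -0.73  0.6  -0.48  0.05] [0. 0. 0. 0. 0. 0.]
58 22 0 err 0.0 margin 0.26 step 0.62 body -82 -83 [ 0.81  0.19 -0.47 -0.03 -0.93  0.69] [ 0.67  0.32 -0.26 -0.03 -1.02  0.82] [ 0.75  0.24 -0.76  0.59 -0.43  0.2 ] [0. 0. 0. 0. 0. 0.]
58 22 7 err 0.0 margin 0.25 step 0.63 body -70 -71 [ 0.79  0.19 -0.48 -0.03 -0.93  0.83] [ 0.65  0.31 -0.27 -0.02 -1.02  0.96] [ 0.72  0.22 -0.77  0.55 -0.38  0.38] [0. 0. 0. 0. 0. 0.]
58 22 14 err 0.0 margin 0.26 step 0.66 body -56 -57 [ 0.77  0.18 -0.49 -0.03 -0.93  0.97] [ 0.63  0.3  -0.28 -0.02 -1.02  1.1 ] [ 0.69  0.22 -0.76  0.47 -0.36  0.61] [0. 0. 0. 0. 0. 0.]
```

```bash
python3 - <<'E'
from h import *
k=K();s=telemetry.get_state();R0=Ro.from_euler("xyz",s["ee_rot"])
R=Ro.from_euler("xyz",[np.pi,0,1.543]);p=np.array([.4243,-.0567,.0075])
print((p-s["eef_pos"])*100,(R*R0.inv()).as_rotvec(degrees=True))
q=s["q"]
for nm,gx,gy,fa in(("blue",.421,-.0567,-1.4),("yel",.415,-.1225,-2)):
  for zz in(.12,.0085):
    an=np.rad2deg(cab()[2]); _,Rg=pose2(0,0,0,0,fa-an,18,1)
    qq,ep,er=ik(np.array([gx,gy,zz]),Rg,np.array([.4,0,-.6,0,-1.1,1.2]),k);print(nm,zz,qq.round(2),ep,er,np.min(np.r_[qq-LO,HI-qq]))
    print((Ro.from_matrix(Rg)*R.inv()).as_rotvec(degrees=True),Ro.from_matrix(Rg).as_euler("xyz"))
E
```

```text
[ -4.99820482  -5.47045289 -23.37452046] [-11.327938     1.67502847  -0.7178725 ]
blue 0.12 [ 0.25  0.26 -0.41 -0.09 -1.21  1.34] 1.0668506635526346e-05 4.738073160157384e-05 0.6085931940975953
[ -28.11889073    0.73450499 -177.59599651] [ 2.82743339e+00  2.22044605e-16 -1.59523094e+00]
blue 0.0085 [ 0.25  0.41 -0.51 -0.1  -0.95  1.37] 1.2839763925571227e-05 3.656375665569172e-05 0.5115962881239625
[ -28.11889073    0.73450499 -177.59599651] [ 2.82743339e+00  2.22044605e-16 -1.59523094e+00]
yel 0.12 [ 0.12  0.27 -0.42 -0.05 -1.2   1.44] 1.3800225634019403e-05 5.842308901828931e-05 0.6049164916397216
[ 28.08162548  -0.88068841 177.38645559] [ 2.82743339e+00  2.22044605e-16 -1.60570291e+00]
yel 0.0085 [ 0.12  0.42 -0.51 -0.06 -0.95  1.45] 1.5246115082240794e-05 4.865308384880983e-05 0.5063194745964995
[ 28.08162548  -0.88068841 177.38645559] [ 2.82743339e+00  2.22044605e-16 -1.60570291e+00]
```

```bash
python3 -m inch '0 -3 -3 -6 -5 0.8 -0.4;0 -5 -5.5 -12 -11.3 1.7 -0.7;0 -5 -5.5 -16 -11.3 1.7 -0.7;0 -5 -5.5 -20 -11.3 1.7 -0.7;0 -5 -5.5 -22 -11.3 1.7 -0.7;0 -5 -5.5 -23.2 -11.3 1.7 -0.7;0 -5 -5.5 -23.4 -11.3 1.7 -0.7;0 -5 -5.5 -23.4 -11.3 1.7 -0.7;0.4 -5 -5.5 -23.4 -11.3 1.7 -0.7;0.4 -5 -5.5 -23.4 -11.3 1.7 -0.7;0.4 -5 -5.5 -20 -11.3 1.7 -0.7;0.4 -5 -5.5 -14 -11.3 1.7 -0.7'
python3 -m inch '0.4 0 0 4 0 0 10;0.4 0 0 6 0 0 20;0.4 0 0 6 0 0 30;0.4 0 0 6 0 0 40;0.4 0 0 6 0 0 50;0.4 0 0 6 0 0 60;0.4 0 0 6 0 0 70;0.4 0 0 6 0 0 80;0.4 0 0 6 0 0 90;0.4 0 0 6 0 0 98;0.4 0 0 6 0 0 98'
python3 - <<'E'
from h import *
s=telemetry.get_state();print(s["q"].round(2))
E
```

```text
t: 14.9
eef_pos: [0.4229, -0.0575, 0.1012]
ee_rot: [-3.137, 0.001, 1.543]
force: [2.0, 0.2, -1.3]
width: 0.035
t: 16.27
eef_pos: [0.4228, -0.0575, 0.1615]
ee_rot: [-3.137, 0.001, -3.031]
force: [-0.0, 0.5, -0.0]
width: 0.0349
[ 0.34 -0.01 -0.61  0.01 -0.97 -0.23]
```

```bash
python3 -m inch '0.4 0 0 0 0 0 10;0.4 0 0 0 0 0 20;0.4 0 0 0 0 0 30;0.4 0 0 0 0 0 40;0.4 0 0 0 0 0 50;0.4 0 0 0 0 0 60;0.4 0 0 0 0 0 70;0.4 0 0 0 0 0 80;0.4 0 0 0 0 0 82;0.4 0 0 0 0 0 82'
python3 - <<'E'
from h import *
s=telemetry.get_state();print(s["q"].round(2))
g=grab_frame("wrist");t=grab_frame("top");save(g,"w6.png")
hsv=cv2.cvtColor(g["pixels"],cv2.COLOR_RGB2HSV)
for nm,lo,hi in(("blue",(100,120,30),(130,255,255)),("yel",(22,150,100),(35,255,255))):
  m=cv2.inRange(hsv,lo,hi); n,l,st,c=cv2.connectedComponentsWithStats(m); 
  for i in range(1,n):
    if st[i,4]>60: print(nm,st[i],atz(g,c[i],.013).round(4))
  for e in("grip","eye"):
   for cn,F in(("wrist",g),("top",t)):
    print(nm,e,cn,[(round(q["p"],2),np.round(q["location"]),atz(F,q["location"],.009 if e=="grip" else .006).round(4)) for q in pinpoint(cn,"frame_%s_%s"%({"yel":"yellow"}.get(nm,nm),e))[:2]])
E
```

```text
t: 17.52
eef_pos: [0.4228, -0.0576, 0.1616]
ee_rot: [-3.137, 0.002, -1.604]
force: [-0.3, -1.1, 0.1]
width: 0.0353
[ 0.33 -0.01 -0.6   0.   -0.97  1.21]
blue [254 160  12  32 340] [ 0.4282 -0.0557  0.013 ]
blue grip wrist [(0.75, array([256., 175.]), array([ 0.4281, -0.0527,  0.009 ]))]
blue grip top []
blue eye wrist [(0.9, array([257.,  41.]), array([ 0.5519, -0.0577,  0.006 ]))]
blue eye top [(0.41, array([274., 207.]), array([ 0.5572, -0.057 ,  0.006 ]))]
yel [317 164  14  32 367] [ 0.4226 -0.1193  0.013 ]
yel grip wrist [(0.69, array([327., 180.]), array([ 0.4206, -0.1233,  0.009 ]))]
yel grip top []
yel eye wrist [(0.71, array([328.,  43.]), array([ 0.5478, -0.1225,  0.006 ]))]
yel eye top [(0.52, array([295., 211.]), array([ 0.546 , -0.1269,  0.006 ])), (0.16, array([275., 207.]), array([ 0.5573, -0.0602,  0.006 ]))]
```

View pics/w6.png

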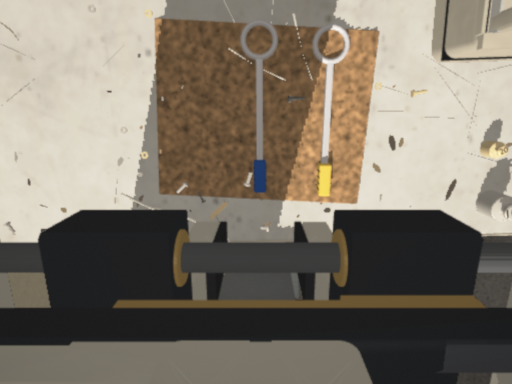

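```bash
python3 - <<'E'
from h import *
s=telemetry.get_state();R0=Ro.from_euler("xyz",s["ee_rot"])
an=np.rad2deg(cab()[2]); _,Rg=pose2(0,0,0,0,-1.2-an,18,1)
p=np.array([.4222,-.0570,.0085])
print((Ro.from_matrix(Rg)*R0.inv()).as_rotvec(degrees=True))
for h in(.06,.02,0): print((p-h*Rg[:,2]-s["eef_pos"])*100)
E
```

```text
[ 0.37769949 18.24839606  0.49158136]
[ 1.79445392  0.01521596 -9.59394163]
[  0.55865704   0.04110221 -13.3981677 ]
[ -0.05924141   0.05404534 -15.30028073]
```

```bash
python3 -m inch '0.4 1 0 -4 0.2 9 0.2;0.4 1.8 0 -9.6 0.4 18.2 0.5;0.4 1.8 0 -9.6 0.4 18.2 0.5;0.4 0.6 0 -13.4 0.4 18.2 0.5;0.4 0 0 -15.2 0.4 18.2 0.5;0.4 0 0 -15.3 0.4 18.2 0.5;0.4 0 0 -15.3 0.4 18.2 0.5;0 0 0 -15.3 0.4 18.2 0.5;0 0 0 -15.3 0.4 18.2 0.5;0 0 0 -15.3 0.4 18.2 0.5;0 0 0 -15.3 0.4 18.2 0.5' 40
python3 - <<'E'
from h import *
s=telemetry.get_state();p=s["eef_pos"]
# frame: grip centre (.4272,y,.009)
Lq=.4272-p[0]+.125; tz=p[2]-.006; print("L",Lq,"tz",tz)
an=np.rad2deg(cab()[2])
rows2([(-160,0,130,0),(-120,0,150,10),(-100,0,165,20),(-45,0,168,20),(-28,0,192,20),(-18,0,200,20),(0,0,202,20)],psi=0,g=18,half=1,L=Lq,tz=tz)
E
```

```text
t: 19.4
eef_pos: [0.4232, -0.0575, 0.0089]
ee_rot: [2.829, 0.0, -1.591]
force: [-0.6, 1.2, 6.5]
width: 0.011
L 0.12903989047712427 tz 0.002935615731404181
(-160, 0, 130, 0) | -3.8 22.1 12.4 -0.0 0.1 -4.3 | tcp [0.385 0.164 0.133]
(-120, 0, 150, 10) | 0.3 21.7 12.2 -0.6 -9.9 -4.2 | tcp [0.426 0.16  0.13 ]
(-100, 0, 165, 20) | 2.9 21.5 11.5 -1.2 -19.9 -4.2 | tcp [0.452 0.157 0.124]
(-45, 0, 168, 20) | 8.3 21.0 11.8 -1.2 -19.9 -4.2 | tcp [0.506 0.152 0.127]
(-28, 0, 192, 20) | 10.0 20.8 14.2 -1.2 -19.9 -4.2 | tcp [0.523 0.15  0.151]
(-18, 0, 200, 20) | 11.0 20.7 15.0 -1.2 -19.9 -4.2 | tcp [0.533 0.15  0.159]
(0, 0, 202, 20) | 12.8 20.5 15.2 -1.2 -19.9 -4.2 | tcp [0.551 0.148 0.161]
```

```bash
python3 -m inch '0 0 0 4 0 0 0;0 -0.5 0 9 0 -3 -1;0 -0.5 5 12 -0.6 -9.9 -2;0 0 10 12 -0.6 -9.9 -4.2;0 0.3 15 12 -0.6 -9.9 -4.2;0 0.3 20 12.2 -0.6 -9.9 -4.2;0 0.3 21.7 12.2 -0.6 -9.9 -4.2;0 2 21.6 11.8 -1.2 -19.9 -4.2;0 2.9 21.5 11.5 -1.2 -19.9 -4.2;0 2.9 21.5 11.5 -1.2 -19.9 -4.2;0 2.9 21.5 11.5 -1.2 -19.9 -4.2'
python3 - <<'E'
from h import *
f=grab_frame("scene");g=grab_frame("top");s=telemetry.get_state();print(s["q"].round(2),s["width"])
X=c2w(np.array([-.1,0,.165])); print("eye expected",X,proj(f,X),proj(g,X))
for c,F in(("scene",f),("top",g)):
  q=pinpoint(c,"frame_blue_eye");print(c,[(round(x["p"],2),np.round(x["location"],1)) for x in q[:3]])
kw=dict(psi=0,g=18,half=1,L=.129,tz=.0029)
rows2([(-100,0,165,20),(-45,0,168,20),(-28,0,192,20),(-18,0,200,20),(0,0,202,20)],**kw)
k=K();q=s["q"]
for w in[(-45,0,168,20),(-18,0,200,20),(0,0,202,20),(0,0,180,20),(2,0,177,30),(2,0,176,40),(3,0,174,45)]:
  q,ep,er=ik(*pose2(*w,**kw),q,k);print(w,q.round(2),ep.round(1),er.round(1),bodyx(*pose2(*w,**kw)))
E
```

```text
t: 20.78
eef_pos: [0.4529, 0.1576, 0.1242]
ee_rot: [-3.107, 0.0, -1.667]
force: [0.7, 0.7, 0.0]
width: 0.0112
[ 0.77  0.11 -0.59  0.04 -0.85  0.68] 0.011277892986622375
eye expected [0.57337371 0.14573994 0.165     ] [209.9597756  182.52022175] [203.82041262 195.84578461]
scene [(0.5, array([214.1, 182.4])), (0.15, array([231.6, 169.2]))]
top [(0.43, array([201.5, 193.8]))]
(-100, 0, 165, 20) | -0.1 -0.0 -0.0 0.0 0.0 0.0 | tcp [0.452 0.157 0.124]
(-45, 0, 168, 20) | 5.4 -0.5 0.3 0.0 0.0 0.0 | tcp [0.506 0.152 0.127]
(-28, 0, 192, 20) | 7.1 -0.7 2.7 0.0 0.0 0.0 | tcp [0.523 0.15  0.151]
(-18, 0, 200, 20) | 8.1 -0.8 3.5 0.0 0.0 0.0 | tcp [0.533 0.15  0.159]
(0, 0, 202, 20) | 9.9 -1.0 3.7 0.0 0.0 0.0 | tcp [0.551 0.148 0.161]
(-45, 0, 168, 20) [ 0.68  0.19 -0.48  0.03 -0.87  0.77] 0.0 0.0 -130.53933102564685
(-18, 0, 200, 20) [ 0.64  0.2  -0.39  0.03 -0.96  0.82] 0.0 0.0 -103.53933102564689
(0, 0, 202, 20) [ 0.62  0.22 -0.35  0.03 -0.97  0.84] 0.0 0.0 -85.53933102564693
(0, 0, 180, 20) [ 0.62  0.24 -0.38  0.03 -0.92  0.84] 0.0 0.0 -85.53933102564693
(2, 0, 177, 30) [ 0.68  0.2  -0.61  0.25 -0.62  0.6 ] 0.0 0.0 -86.74169225354618
(2, 0, 176, 40) [ 0.56  0.17 -0.95  1.04 -0.27 -0.07] 0.0 0.0 -87.2476820677846
(3, 0, 174, 45) [ 0.33  0.18 -1.01  1.67 -0.19 -0.49] 0.5 2.3 -85.48150297796934
```

```bash
python3 - <<'E'
from h import *
o=[]
X=c2w(np.array([-.1,0,.165])); x,y,an=cab(); fd=np.array([np.cos(an)*.94,np.sin(an)*.94,.342]);yc=np.array([-np.sin(an),np.cos(an),0])
H=[c2w(np.array([.003,v,.175])) for v in(-.058,0,.058)]
for c,cr in(("scene",(180,140,260,220)),("top",(165,160,245,240))):
  f=grab_frame(c);p=cv2.cvtColor(f["pixels"],cv2.COLOR_RGB2BGR)[cr[1]:cr[3],cr[0]:cr[2]];p=cv2.resize(p,None,fx=5,fy=5,interpolation=2)
  for t in np.linspace(0,6.28,24):
    P=X+.0145*(np.cos(t)*fd+np.sin(t)*yc);u=(proj(f,P)-cr[:2]+.5)*5;cv2.circle(p,tuple(u.astype(int)),1,(0,0,255),-1)
  for h in H:u=(proj(f,h)-cr[:2]+.5)*5;cv2.circle(p,tuple(u.astype(int)),2,(0,255,0),-1)
  o.append(p)
cv2.imwrite("pics/c7.png",np.hstack(o))
E
```

```text
(no output)
```

View pics/c7.png

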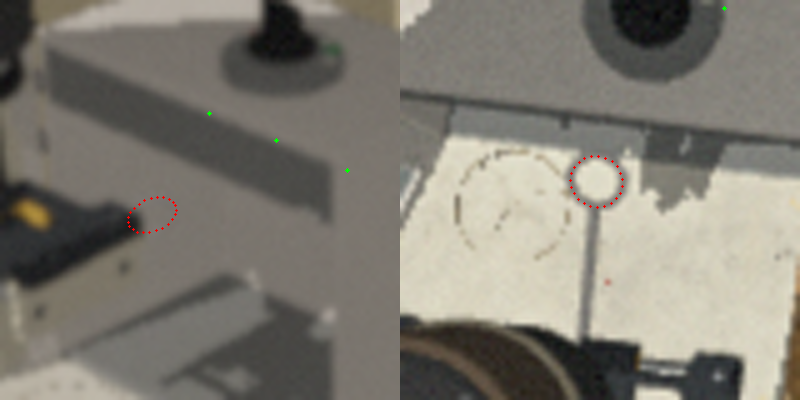

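```bash
python3 -m inch '0 3 -0.3 0.2 0 0 0;0 5.4 -0.5 0.3 0 0 0;0 6.3 -0.6 1.5 0 0 0;0 7.1 -0.7 2.7 0 0 0;0 8.1 -0.8 3.5 0 0 0;0 8.1 -0.8 3.5 0 0 0;0 9 -0.9 3.7 0 0 0;0 9.9 -1 3.7 0 0 0;0 9.9 -1 3.7 0 0 0;0 9.9 -1 3.7 0 0 0'
python3 - <<'E'
from h import *
s=telemetry.get_state();print(s["width"],s["force"])
kw=dict(psi=0,g=18,half=1,L=.129,tz=.0029)
rows2([(0,0,202,20),(0,0,190,20),(0,0,180,20),(0,0,172,20),(0,0,177,25),(2,0,177,30),(2,0,176,35),(2,0,176,40)],**kw)
f=grab_frame("scene"); save(f,"s8.png",(170,130,270,230),6)
E
```

```text
t: 22.32
eef_pos: [0.5512, 0.1472, 0.1606]
ee_rot: [-3.107, -0.001, -1.666]
force: [0.1, -0.2, -1.0]
width: 0.011
0.011041333382050858 [ 0.11849293 -0.21494057 -0.95915627]
(0, 0, 202, 20) | 0.0 0.1 0.0 0.0 -0.0 0.0 | tcp [0.551 0.148 0.161]
(0, 0, 190, 20) | 0.0 0.1 -1.2 0.0 -0.0 0.0 | tcp [0.551 0.148 0.149]
(0, 0, 180, 20) | 0.0 0.1 -2.2 0.0 -0.0 0.0 | tcp [0.551 0.148 0.139]
(0, 0, 172, 20) | 0.0 0.1 -3.0 0.0 -0.0 0.0 | tcp [0.551 0.148 0.131]
(0, 0, 177, 25) | 0.4 0.0 -3.5 -0.4 -5.0 0.0 | tcp [0.555 0.147 0.125]
(2, 0, 177, 30) | 1.1 -0.0 -4.6 -0.9 -10.0 0.0 | tcp [0.562 0.147 0.115]
(2, 0, 176, 35) | 1.7 -0.1 -5.6 -1.4 -15.0 0.0 | tcp [0.568 0.146 0.104]
(2, 0, 176, 40) | 2.4 -0.2 -6.5 -1.9 -19.9 0.0 | tcp [0.575 0.146 0.095]
```

```bash
python3 -m inch '0 0 0.1 -0.6 0 0 0;0 0 0.1 -1.2 0 0 0;0 0 0.1 -1.8 0 0 0;0 0 0.1 -2.2 0 0 0;0 0 0.1 -2.2 0 0 0'; python3 -m inch '0 -0.5 0 0 0 0 0;0 -1 0 0 0 0 0;0 -1.3 0 0 0 0 0;0 -1.3 0 0 0 0 0'
```

```text
t: 23.0
eef_pos: [0.5509, 0.1482, 0.1382]
ee_rot: [-3.108, -0.001, -1.666]
force: [0.3, -0.4, 0.9]
width: 0.0113
t: 23.5
eef_pos: [0.5471, 0.1512, 0.1438]
ee_rot: [-3.09, 0.007, -1.663]
force: [25.5, -3.4, 4.0]
width: 0.0112
```

The ring is on the hook: pulling back gave 25 N. Next I return, swing the grip down, and release.

```bash
python3 -m inch '0 0.4 -0.3 -0.5 0 0 0;0 0.6 -0.3 -0.5 0 0 0;0 0.6 -0.3 -0.5 0 0 0'; python3 - <<'E'
from h import *
s=telemetry.get_state();print(s["width"],s["force"])
kw=dict(psi=0,g=18,half=1,L=.129,tz=.0029)
rows2([(0,0,180,20),(1,0,179,25),(2,0,179,30),(2,0,178,35),(2,0,177,40)],**kw)
E
```

```text
t: 23.88
eef_pos: [0.5523, 0.1479, 0.1382]
ee_rot: [-3.092, 0.006, -1.664]
force: [0.1, -0.6, -0.6]
width: 0.0116
0.011618192574389346 [ 0.13834824 -0.62508458 -0.60512821]
(0, 0, 180, 20) | -0.1 -0.0 0.0 -0.2 0.9 -0.1 | tcp [0.551 0.148 0.139]
(1, 0, 179, 25) | 0.4 -0.1 -1.1 -0.7 -4.1 -0.1 | tcp [0.556 0.147 0.127]
(2, 0, 179, 30) | 1.0 -0.1 -2.1 -1.2 -9.1 -0.1 | tcp [0.562 0.147 0.117]
(2, 0, 178, 35) | 1.6 -0.2 -3.2 -1.6 -14.0 -0.2 | tcp [0.568 0.146 0.106]
(2, 0, 177, 40) | 2.2 -0.2 -4.2 -2.1 -19.0 -0.2 | tcp [0.575 0.146 0.096]
```

```bash
python3 -m inch '0 0.4 -0.1 -1.1 -0.7 -4.1 -0.1;0 1 -0.1 -2.1 -1.2 -9.1 -0.1;0 1.6 -0.2 -3.2 -1.6 -14 -0.2;0 2.2 -0.2 -4.2 -2.1 -19 -0.2;0 2.2 -0.2 -4.2 -2.1 -19 -0.2;0 2.2 -0.2 -4.2 -2.1 -19 -0.2;0 2.2 -0.2 -4.2 -2.1 -19 -0.2'
python3 - <<'E'
from h import *
s=telemetry.get_state();print(s["q"].round(2),s["width"],s["force"])
R=Ro.from_euler("xyz",s["ee_rot"]).as_matrix();print("back 6cm",-6*R[:,2])
E
```

```text
t: 24.75
eef_pos: [0.5746, 0.1447, 0.0964]
ee_rot: [-2.759, 0.0, -1.669]
force: [0.2, 0.3, -0.4]
width: 0.0114
[ 0.57  0.17 -0.95  1.01 -0.28 -0.06] 0.01140316240520282 [ 0.15696939  0.25359127 -0.40147618]
back 6cm [-2.23201498  0.21873655  5.5650933 ]
```

```bash
python3 -m inch '0.3 0 0 0 0 0 0;0.3 0 0 0 0 0 0;0.3 0 0 0 0 0 0;0.3 -4 0.4 0.5 0 0 0;0.3 -8 0.8 1 0 5 0;0.3 -12 1 4 1 15 0;0.3 -13 -2 8 2 25 0;0.3 -14 -8 10 2 25 0;0.3 -15 -13 10 2 25 0;0.3 -15 -19 10 2 25 0;0.3 -15 -25 10 2 25 0;0.3 -15 -26 10 2 25 0'
python3 - <<'E'
from h import *
s=telemetry.get_state();print(s["q"].round(2),s["width"],s["force"])
f=grab_frame("scene");save(f,"s9.png",(170,120,270,250),5)
g=grab_frame("top");w=grab_frame("wrist")
for n in("frame_blue_grip","frame_blue_eye"):print(n,[(round(x["p"],2),np.round(x["location"],1)) for x in pinpoint("scene",n)[:3]])
for P in((17,0,165),(17,0,40)):print(proj(f,c2w(np.array(P)/1000)))
for n,z in(("frame_yellow_grip",.009),("frame_yellow_eye",.006)):
  for c,F in(("top",g),("wrist",w)):print(n,c,[(round(x["p"],2),atz(F,x["location"],z).round(4)) for x in pinpoint(c,n)[:2]])
E
```

```text
t: 26.25
eef_pos: [0.4238, -0.1179, 0.1963]
ee_rot: [3.087, -0.007, -1.671]
force: [-0.5, 0.8, 0.7]
width: 0.0261
[ 0.17  0.02 -0.48 -0.01 -1.12  1.3 ] 0.026052274238401184 [-0.51983444  0.76318993  0.72204216]
frame_blue_grip []
frame_blue_eye []
[238.10380329 169.13845506]
[238.7237795  204.12899329]
frame_yellow_grip top []
frame_yellow_grip wrist [(0.98, array([ 0.4215, -0.1245,  0.009 ]))]
frame_yellow_eye top [(0.75, array([0.6993, 0.1471, 0.006 ])), (0.5, array([ 0.5445, -0.1318,  0.006 ]))]
frame_yellow_eye wrist [(0.93, array([ 0.5506, -0.1242,  0.006 ])), (0.54, array([ 0.4834, -0.0614,  0.006 ]))]
```

View pics/s9.png

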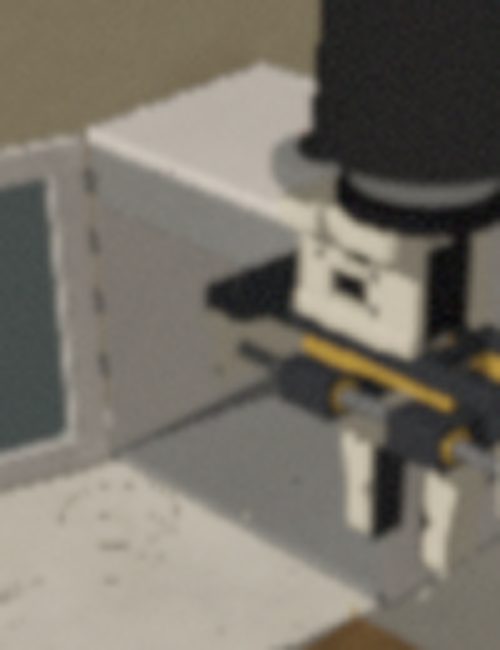

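```bash
python3 - <<'E'
from h import *
g=grab_frame("wrist");s=telemetry.get_state();p0=s["eef_pos"];R0=Ro.from_euler("xyz",s["ee_rot"])
hsv=cv2.cvtColor(g["pixels"],cv2.COLOR_RGB2HSV)
for nm,lo,hi in(("blue",(100,120,30),(130,255,255)),("yel",(22,150,100),(35,255,255))):
  m=cv2.inRange(hsv,lo,hi); n,l,st,c=cv2.connectedComponentsWithStats(m)
  for i in range(1,n):
    if st[i,4]>60: print(nm,st[i],[atz(g,c[i],z).round(4) for z in(.009,.015)]);cc=c[i]
X=atz(g,cc,.013);print(ray(g,cc)[0])
e=atz(g,pinpoint("wrist","frame_yellow_eye")[0]["location"],.006);fa=np.degrees(np.arctan2(e[1]-X[1],e[0]-X[0]));print("az",fa,np.linalg.norm(e-X))
an=np.rad2deg(cab()[2]); _,Rg=pose2(0,0,0,0,fa-an,18,1)
p=np.array([X[0]-.0045,X[1],.0085]);print((Ro.from_matrix(Rg)*R0.inv()).as_rotvec(degrees=True))
for h in(.06,.02,0): print((p-h*Rg[:,2]-p0)*100)
E
```

```text
yel [260 152  11  29 278] [array([ 0.4216, -0.1195,  0.009 ]), array([ 0.423 , -0.1195,  0.015 ])]
[ 0.500857   -0.11940513  0.35142801]
az -2.6141097138037495 0.1245843325649281
[ 1.4665205  14.81311113  2.7268149 ]
[  1.1743475   -0.58904381 -13.08946723]
[ -0.06043418  -0.532668   -16.89369329]
[ -0.67782503  -0.50448009 -18.79580632]
```

```bash
python3 -m inch '0.4 0.5 -0.6 -6 0.7 7 1.3;0.4 1.2 -0.7 -12 1.5 14.8 2.7;0.4 1.2 -0.7 -13 1.5 14.8 2.7;0.4 1.2 -0.7 -13 1.5 14.8 2.7;0.4 -0.1 -0.7 -16.9 1.5 14.8 2.7;0.4 -0.7 -0.6 -18.7 1.5 14.8 2.7;0.4 -0.7 -0.6 -18.8 1.5 14.8 2.7;0.4 -0.7 -0.6 -18.8 1.5 14.8 2.7;0 -0.7 -0.6 -18.8 1.5 14.8 2.7;0 -0.7 -0.6 -18.8 1.5 14.8 2.7;0 -0.7 -0.6 -18.8 1.5 14.8 2.7;0 -0.7 -0.6 -18.8 1.5 14.8 2.7' 40
python3 - <<'E'
from h import *
s=telemetry.get_state();p=s["eef_pos"];print(s["width"],p,s["force"])
f=grab_frame("scene");save(f,"s10.png",(190,120,270,230),6)
Lq=.4225-p[0]+.125; tz=p[2]-.006; print("L",Lq,"tz",tz)
rows2([(-120,-58,150,10),(-100,-58,165,20)],psi=0,g=18,half=1,L=Lq,tz=tz)
k=K();q=s["q"]
for w in[(-100,-58,165,20),(-45,-58,168,20),(-18,-58,200,20),(0,-58,202,20),(0,-58,180,20),(2,-58,178,30),(2,-58,177,35),(2,-58,177,40)]:
  P=pose2(*w,psi=0,g=18,half=1,L=Lq,tz=tz);q,ep,er=ik(*P,q,k);print(w,q.round(2),ep.round(1),er.round(1),bodyx(*P))
E
```

```text
t: 28.3
eef_pos: [0.418, -0.1206, 0.0087]
ee_rot: [2.828, 0.0, -1.617]
force: [-0.4, 1.0, 5.2]
width: 0.0109
0.010947623495579432 [ 0.41802175 -0.12059346  0.00869571] [-0.4120238   1.04416682  5.21914186]
L 0.12947825467211693 tz 0.002695710544911018
(-120, -58, 150, 10) | 0.3 22.3 12.1 -0.7 -10.0 -2.8 | tcp [0.421 0.102 0.13 ]
(-100, -58, 165, 20) | 2.8 22.0 11.5 -1.4 -19.9 -2.8 | tcp [0.446 0.1   0.123]
(-100, -58, 165, 20) [ 0.68  0.08 -0.64  0.03 -0.84  0.78] 0.0 0.0 -185.91887230318224
(-45, -58, 168, 20) [ 0.59  0.16 -0.52  0.03 -0.86  0.87] 0.0 0.0 -130.9188723031822
(-18, -58, 200, 20) [ 0.55  0.17 -0.43  0.03 -0.95  0.91] 0.0 0.0 -103.91887230318213
(0, -58, 202, 20) [ 0.53  0.19 -0.39  0.03 -0.96  0.93] 0.0 0.0 -85.91887230318216
(0, -58, 180, 20) [ 0.53  0.21 -0.42  0.03 -0.91  0.93] 0.0 0.0 -85.91887230318216
(2, -58, 178, 30) [ 0.59  0.17 -0.65  0.23 -0.61  0.7 ] 0.0 0.0 -87.0537282215335
(2, -58, 177, 35) [ 0.6   0.15 -0.8   0.46 -0.43  0.48] 0.0 0.0 -87.60922008256152
(2, -58, 177, 40) [ 0.43  0.13 -1.    1.09 -0.21 -0.01] 0.0 0.0 -87.48273167123462
```

View pics/s10.png

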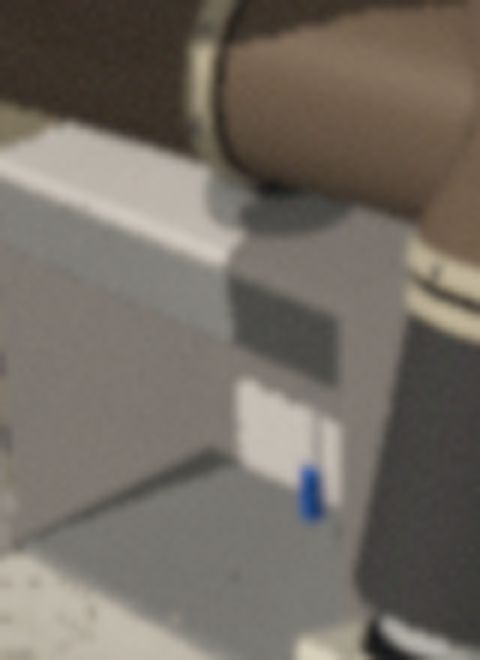

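Blue hangs inside, its grip at scene ≈(242,202) as predicted for a hanging frame. Now yellow goes to hook0.

```bash
python3 -m inch '0 0 0 4 0 0 0;0 -0.5 0 9 0 -3 -1;0 -0.5 5 12 -0.7 -10 -2;0 0 10 12 -0.7 -10 -2.8;0 0.3 15 12 -0.7 -10 -2.8;0 0.3 20 12.1 -0.7 -10 -2.8;0 0.3 22.3 12.1 -0.7 -10 -2.8;0 1.6 22.2 11.8 -1 -15 -2.8;0 2.8 22 11.5 -1.4 -19.9 -2.8;0 2.8 22 11.5 -1.4 -19.9 -2.8;0 2.8 22 11.5 -1.4 -19.9 -2.8'
python3 - <<'E'
from h import *
o=[]
s=telemetry.get_state();print(s["width"])
X=c2w(np.array([-.1,-.058,.165])); x,y,an=cab(); fd=np.array([np.cos(an)*.94,np.sin(an)*.94,.342]);yc=np.array([-np.sin(an),np.cos(an),0])
for c,cr in(("scene",(190,150,270,230)),("top",(175,150,255,230))):
  f=grab_frame(c);p=cv2.cvtColor(f["pixels"],cv2.COLOR_RGB2BGR)[cr[1]:cr[3],cr[0]:cr[2]];p=cv2.resize(p,None,fx=5,fy=5,interpolation=2)
  for t in np.linspace(0,6.28,24):
    P=X+.0145*(np.cos(t)*fd+np.sin(t)*yc);u=(proj(f,P)-cr[:2]+.5)*5;cv2.circle(p,tuple(u.astype(int)),1,(0,0,255),-1)
  o.append(p)
cv2.imwrite("pics/c11.png",np.hstack(o))
rows2([(-100,-58,165,20),(-45,-58,168,20),(-28,-58,192,20),(-18,-58,200,20),(0,-58,202,20)],psi=0,g=18,half=1,L=.1295,tz=.0027)
E
```

```text
t: 29.72
eef_pos: [0.4459, 0.0995, 0.1238]
ee_rot: [-3.109, 0.0, -1.666]
force: [0.5, -0.3, -0.5]
width: 0.0111
0.011077012235432773
(-100, -58, 165, 20) | -0.1 0.0 -0.1 -0.0 -0.1 0.1 | tcp [0.446 0.1   0.123]
(-45, -58, 168, 20) | 5.4 -0.5 0.2 -0.0 -0.1 0.1 | tcp [0.501 0.094 0.126]
(-28, -58, 192, 20) | 7.1 -0.7 2.6 -0.0 -0.1 0.1 | tcp [0.517 0.093 0.15 ]
(-18, -58, 200, 20) | 8.1 -0.8 3.4 -0.0 -0.1 0.1 | tcp [0.527 0.092 0.158]
(0, -58, 202, 20) | 9.9 -0.9 3.6 -0.0 -0.1 0.1 | tcp [0.545 0.09  0.16 ]
```

View pics/c11.png

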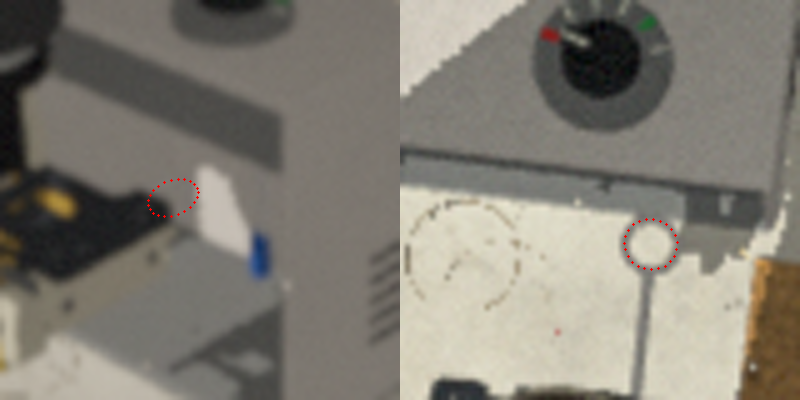

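The yellow ring matches the prediction in the top view (650,245), and blue still hangs at (260,255) in the left panel. Inserting.

```bash
python3 -m inch '0 3 -0.3 0.1 0 0 0;0 5.4 -0.5 0.2 0 0 0;0 6.3 -0.6 1.4 0 0 0;0 7.1 -0.7 2.6 0 0 0;0 8.1 -0.8 3.4 0 0 0;0 8.1 -0.8 3.4 0 0 0;0 9 -0.9 3.6 0 0 0;0 9.9 -0.9 3.6 0 0 0;0 9.9 -0.9 3.6 0 0 0;0 9.9 -0.9 3.6 0 0 0'; python3 -m inch '0 0 0 -0.6 0 0 0;0 0 0 -1.2 0 0 0;0 0 0 -1.8 0 0 0;0 0 0 -2.2 0 0 0;0 0 0 -2.2 0 0 0'; python3 -m inch '0 -0.5 0 0 0 0 0;0 -0.9 0 0 0 0 0;0 -1.2 0 0 0 0 0;0 -1.2 0 0 0 0 0'
```

```text
t: 31.08
eef_pos: [0.5451, 0.0904, 0.1594]
ee_rot: [-3.109, 0.0, -1.667]
force: [-0.5, -0.6, -0.3]
width: 0.0113
t: 31.7
eef_pos: [0.5456, 0.0906, 0.1374]
ee_rot: [-3.108, 0.0, -1.667]
force: [4.2, -0.1, 1.7]
width: 0.0117
t: 32.2
eef_pos: [0.5427, 0.0932, 0.1426]
ee_rot: [-3.091, 0.007, -1.664]
force: [25.0, -3.4, 5.8]
width: 0.0115
```

```bash
python3 -m inch '0 0.4 -0.3 -0.5 0 0 0;0 0.8 -0.3 -0.5 0 0 0;0 0.8 -0.3 -0.5 0 0 0'; python3 - <<'E'
from h import *
s=telemetry.get_state();print(s["width"],s["force"])
rows2([(4,-58,180,20),(5,-58,179,25),(6,-58,179,30),(6,-58,178,35),(6,-58,177,40)],psi=0,g=18,half=1,L=.1295,tz=.0027)
for e,a in((6,40),):
  p,R=pose2(e,-58,177,a,0,18,1,.1295,.0027);print(ik(p,R,s["q"],K()))
E
```

```text
t: 32.58
eef_pos: [0.5497, 0.0898, 0.1366]
ee_rot: [-3.093, 0.006, -1.664]
force: [-0.0, -0.9, -0.9]
width: 0.0114
0.011390160477150047 [-0.04857147 -0.87483737 -0.86978181]
(4, -58, 180, 20) | -0.0 -0.0 0.2 -0.3 0.8 -0.1 | tcp [0.549 0.09  0.138]
(5, -58, 179, 25) | 0.5 -0.1 -1.0 -0.7 -4.2 -0.1 | tcp [0.554 0.089 0.127]
(6, -58, 179, 30) | 1.1 -0.1 -2.0 -1.2 -9.2 -0.1 | tcp [0.56  0.089 0.117]
(6, -58, 178, 35) | 1.7 -0.2 -3.1 -1.7 -14.1 -0.1 | tcp [0.566 0.088 0.106]
(6, -58, 177, 40) | 2.3 -0.2 -4.1 -2.1 -19.1 -0.1 | tcp [0.573 0.088 0.096]
(array([ 4.32897181e-01,  1.40803836e-01, -9.92543840e-01,  1.08480950e+00,
       -2.14977049e-01,  2.11510258e-04]), np.float64(0.0003718247271803349), np.float64(0.0016741560920218264))
```

Retreat is straight back afterwards, then low and to the left, towards the door.

```bash
python3 -m inch '0 0.5 -0.1 -1 -0.7 -4.2 -0.1;0 1.1 -0.1 -2 -1.2 -9.2 -0.1;0 1.7 -0.2 -3.1 -1.7 -14.1 -0.1;0 2.3 -0.2 -4.1 -2.1 -19.1 -0.1;0 2.3 -0.2 -4.1 -2.1 -19.1 -0.1;0 2.3 -0.2 -4.1 -2.1 -19.1 -0.1;0 2.3 -0.2 -4.1 -2.1 -19.1 -0.1'; python3 -m inch '0.3 0 0 0 0 0 0;0.3 0 0 0 0 0 0;0.3 0 0 0 0 0 0;0.3 -4 0.4 0.5 0 0 0;0.3 -8 0.8 1 0 5 0;0.3 -12 1 4 1 15 0;0.3 -13 1 8 2 25 0;0.3 -14 0 14 2 25 0;0.3 -14 -5 14 2 25 0;0.3 -14 -11 14 2 25 0;0.3 -14 -16 14 2 25 0'
python3 - <<'E'
from h import *
s=telemetry.get_state();print(s["q"].round(2),s["width"],s["force"])
f=grab_frame("scene");save(f,"s12.png",(190,120,290,220),6);g=grab_frame("top")
for hk in(-58,0):
 for z in(165,40):print(hk,z,proj(f,c2w(np.array((17,hk,z))/1000)))
for n in("frame_blue_grip","frame_yellow_grip"):print(n,[(round(x["p"],2),np.round(x["location"],1)) for x in pinpoint("scene",n)[:3]])
E
```

```text
t: 33.45
eef_pos: [0.5718, 0.0867, 0.0951]
ee_rot: [-2.759, -0.001, -1.666]
force: [0.3, -0.8, 0.4]
width: 0.0114
t: 34.83
eef_pos: [0.4316, -0.0745, 0.2356]
ee_rot: [3.087, -0.006, -1.663]
force: [1.4, -0.4, 0.6]
width: 0.026
[ 0.27 -0.01 -0.42 -0.01 -1.21  1.21] 0.026012948092075317 [ 1.39542708 -0.41343829  0.64611881]
-58 165 [252.17170905 174.95178886]
-58 40 [252.1419715  210.56961686]
0 165 [238.10380329 169.13845506]
0 40 [238.7237795  204.12899329]
frame_blue_grip [(0.38, array([240.2, 203.7]))]
frame_yellow_grip []
```

View pics/s12.png

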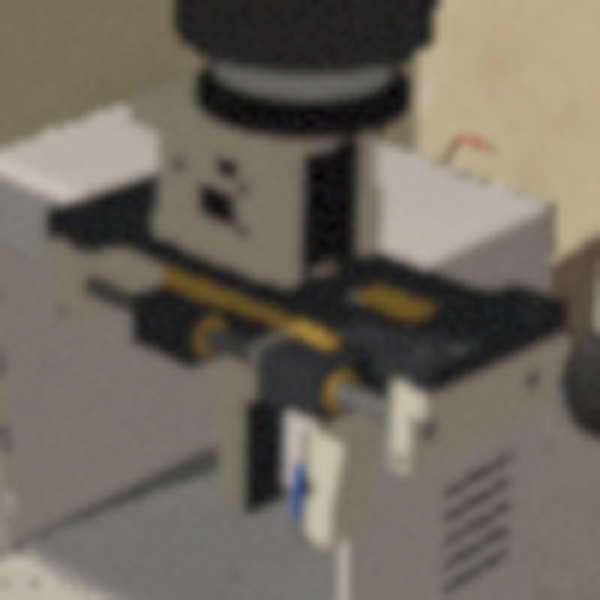

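```bash
python3 - <<'E'
from h import *
s=telemetry.get_state();R0=Ro.from_euler("xyz",s["ee_rot"]);k=K()
for t in(25,32,40):
 for pos in((.44,.06,.24),(.42,.06,.30)):
  _,R=pose2(0,0,0,t,0,0,1);q,ep,er=ik(np.array(pos),R,s["q"],k);print(t,pos,q.round(2),ep.round(2),er.round(2),(Ro.from_matrix(R)*R0.inv()).as_rotvec(degrees=True).round(1))
E
```

```text
25 (0.44, 0.06, 0.24) [ 0.87 -0.33 -0.94  0.52 -0.78  0.27] 0.0 0.0 [ -2.3 -28.1   0.1]
25 (0.42, 0.06, 0.3) [ 0.97 -0.43 -0.83  0.46 -1.    0.29] 0.0 0.0 [ -2.3 -28.1   0.1]
32 (0.44, 0.06, 0.24) [ 0.9  -0.37 -1.02  0.65 -0.74  0.13] 0.91 2.97 [ -3.  -35.    0.1]
32 (0.42, 0.06, 0.3) [ 1.07 -0.5  -0.96  0.63 -0.97  0.08] 0.0 0.0 [ -3.  -35.    0.1]
40 (0.44, 0.06, 0.24) [ 0.91 -0.37 -1.02  0.66 -0.75  0.11] 3.27 10.66 [ -3.7 -43.    0.2]
40 (0.42, 0.06, 0.3) [ 1.11 -0.52 -1.02  0.72 -0.98 -0.03] 1.54 4.73 [ -3.7 -43.    0.2]
```

```bash
python3 -m inch '0.3 -0.5 4 3 -1 -10 0;0.3 -1.2 8 6.4 -2 -20 0;0.3 -1.2 12 6.4 -2.6 -30 0;0.3 -1.2 13.5 6.4 -3 -35 0.1;0.3 -1.2 13.5 6.4 -3 -35 0.1;0.3 -1.2 13.5 6.4 -3 -35 0.1;0.3 -1.2 13.5 6.4 -3 -35 0.1;0.3 -1.2 13.5 6.4 -3 -35 0.1'
python3 - <<'E'
from h import *
s=telemetry.get_state();print(s["q"].round(2))
f=grab_frame("wrist");save(f,"w13.png")
for hk in(-58,0):
 for z in(165,40):print(hk,z,proj(f,c2w(np.array((17,hk,z))/1000)).round(1))
for n in("frame_blue_grip","frame_yellow_grip"):print(n,[(round(x["p"],2),np.round(x["location"],1)) for x in pinpoint("wrist",n)[:3]])
E
```

```text
t: 36.02
eef_pos: [0.4199, 0.0612, 0.2993]
ee_rot: [-2.585, -0.0, -1.668]
force: [1.3, -0.6, 0.9]
width: 0.0259
[ 1.07 -0.5  -0.96  0.63 -0.97  0.08]
-58 165 [226.4  36.7]
-58 40 [234.5  98. ]
0 165 [177.4  36.8]
0 40 [197.3  98.1]
frame_blue_grip [(0.63, array([191.5,  85.8]))]
frame_yellow_grip [(0.62, array([234.4,  97. ]))]
```

View pics/w13.png

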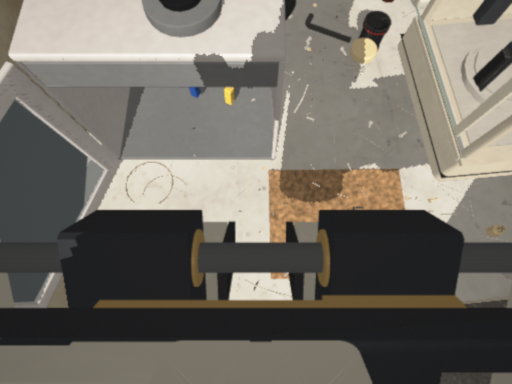

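Both frames hang: blue grip at (193,90), yellow at (229,95) in the wrist view, in line with the predicted positions for hooks 1 and 0. Before closing the door from outside I check the room on its left.

```bash
python3 - <<'E'
from h import *
f=grab_frame("top");g=grab_frame("scene")
save(f,"top14.png");im=np.hstack([cv2.imread("pics/top1.png"),cv2.cvtColor(g["pixels"],cv2.COLOR_RGB2BGR)])
im=np.hstack([f["pixels"][:,:,::-1][60:320,60:330],g["pixels"][:,:,::-1][60:320,0:270]]);cv2.imwrite("pics/c14.png",cv2.resize(im,None,fx=1.48,fy=1.48,interpolation=2))
for z in(0,.3,.5,.7):print(z,atz(f,(124,150),z),atz(f,(120,240),z))
E
```

```text
0 [0.729488   0.43059322 0.        ] [0.44115529 0.42431405 0.        ]
0.3 [0.66702421 0.32501685 0.3       ] [0.4514822  0.32032288 0.3       ]
0.5 [0.62538169 0.25463261 0.5       ] [0.45836681 0.25099544 0.5       ]
0.7 [0.58373916 0.18424837 0.7       ] [0.46525141 0.181668   0.7       ]
```

View pics/c14.png

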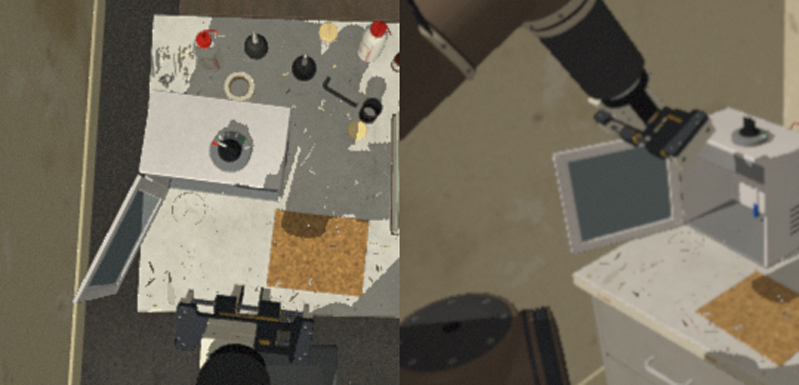

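The wall is far off (baseboard down at floor level), so there is room. I go over the door and close it from outside.

```bash
python3 -m inch '0 0 4 1 0.8 10 0;0 1 9 1 1.7 20 0;0 3 15 1 2.5 30 0;0 6 21 0 2.7 32 0;0 9 27 -1 2.7 32 0;0 10.1 30.9 -2 2.7 32 0;0 10.1 30.9 -4 2.7 32 0;0 10.1 30.9 -8 2.7 32 0;0 10.1 30.9 -10.9 2.7 32 0;0 10.1 30.9 -10.9 2.7 32 0;0 10.1 30.9 -10.9 2.7 32 0;0 10.1 30.9 -10.9 2.7 32 0'; python3 log.py
```

```text
t: 37.78
eef_pos: [0.5215, 0.3704, 0.1916]
ee_rot: [3.14, -0.006, -1.665]
force: [-0.2, -0.7, -0.6]
width: 0.0004
[0.923, 0.327, -0.117, 0.002, -1.132, 0.552] 0.0003986070915473991
```

```bash
python3 -m inch '0 -3 -5.5 0 0 0 0;0 -3.7 -7.5 0 0 0 0;0 -4 -9.7 0 0 0 0;0 -4 -11.8 0 0 0 0;0 -3.6 -13.9 0 0 0 0;0 -2.7 -15.9 0 0 0 0;0 -1.6 -17.8 0 0 0 0;0 -0.2 -19.4 0 0 0 0;0 1.5 -20.8 0 0 0 0;0 3 -21.5 0 0 0 0;0 4.4 -22.1 0 0 0 0;0 4.4 -22.1 0 0 0 0'; python3 -m inch '0 0.4 0 0 0 0 0;0 0.8 0 0 0 0 0;0 1.2 0 0 0 0 0;0 1.2 0 0 0 0 0'
```

```text
t: 39.28
eef_pos: [0.5663, 0.1489, 0.1911]
ee_rot: [3.14, -0.006, -1.667]
force: [-0.3, 0.3, 0.2]
width: 0.0005
t: 39.78
eef_pos: [0.5787, 0.1492, 0.1912]
ee_rot: [3.14, -0.006, -1.666]
force: [0.0, -0.6, -0.4]
width: 0.0004
```

```bash
python3 -m inch '0 0.3 0 0 0 0 0;0 0.3 0 0 0 0 0'; python3 -m inch '0 0.3 0 0 0 0 0;0 0.3 0 0 0 0 0';  python3 -m inch '0 0.3 0 0 0 0 0;0 0.3 0 0 0 0 0'; python3 - <<'E'
from h import *
f=grab_frame("top");h=c2w(np.array([-.0795,.122,.233]));print("hinge",proj(f,h))
for a in(0,.05,.1,.2):
  th=np.deg2rad(-90)+cab()[2]-a; print(a,proj(f,h+.244*np.array([np.cos(th),np.sin(th),0])))
print([(round(x["p"],2),np.round(x["location"],1)) for x in pinpoint("top","door_edge")[:3]])
save(f,"t15.png",(140,140,270,220),6)
E
```

```text
t: 40.02
eef_pos: [0.5819, 0.1492, 0.1913]
ee_rot: [3.14, -0.006, -1.666]
force: [-0.4, -0.3, 0.3]
width: 0.0004
t: 40.28
eef_pos: [0.5831, 0.1491, 0.1913]
ee_rot: [3.137, -0.007, -1.666]
force: [-10.4, 1.4, 6.0]
width: 0.0004
t: 40.52
eef_pos: [0.583, 0.1491, 0.1913]
ee_rot: [3.132, -0.007, -1.666]
force: [-16.0, 2.2, 9.3]
width: 0.0004
hinge [154.58490254 179.77556773]
0 [248.44492334 191.35093845]
0.05 [247.74235212 195.99580693]
0.1 [246.80487876 200.6130727 ]
0.2 [244.23127492 209.71811383]
[(0.59, array([246.7, 192.1]))]
```

The door is shut: force rises against the stop, and the edge is detected within 2 px of the closed position. I back off and measure the dial.

```bash
python3 -m inch '0 -2 0.2 0 0 0 0;0 -6 0.6 2 0 0 0;0 -10 -2 8 0 0 10;0 -12 -8 14 0 0 20;0 -14 -14 18 0 0 30;0 -14 -18 18 0 0 40;0 -14 -20 18 0 0 50;0 -14 -20 18 0 0 50'
python3 - <<'E'
from h import *
f=grab_frame("top");g=grab_frame("scene")
X=lambda r:[(round(x["p"],2),np.round(x["location"],1)) for x in r[:3]]
a=pinpoint("top","dial_grip");b=pinpoint("scene","dial_grip");print(X(a),X(b))
if a and b:print(tri([(f,a[0]["location"]),(g,b[0]["location"])]))
print("edge",X(pinpoint("top","door_edge")),X(pinpoint("scene","door_edge")), proj(g,c2w(np.array([-.0795,-.122,.233]))))
A=f["pixels"][:,:,::-1][140:190,190:240];B=g["pixels"][:,:,::-1][120:170,210:260]
cv2.imwrite("pics/c15.png",np.hstack([cv2.resize(A,None,fx=8,fy=8,interpolation=2),cv2.resize(B,None,fx=8,fy=8,interpolation=2)]))
E
```

```text
t: 41.62
eef_pos: [0.4429, -0.053, 0.3727]
ee_rot: [3.135, -0.009, -0.794]
force: [-0.4, 0.2, 0.0]
width: 0.0008
[(0.69, array([213.3, 160.8]))] [(0.7, array([243.8, 169.6])), (0.53, array([186.4, 142.7]))]
(array([0.67678748, 0.11491714, 0.17399575]), [np.float64(9.9), np.float64(9.9)])
edge [(0.93, array([246.4, 190.8]))] [(0.92, array([242.6, 170.6]))] [245.71821164 171.82264447]
```

View pics/c15.png

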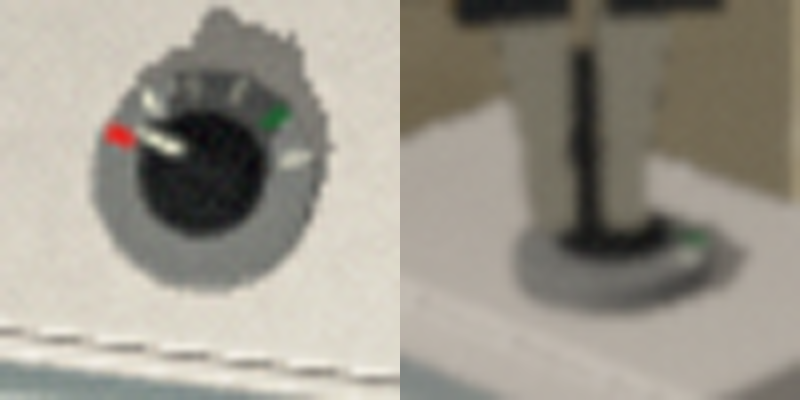

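```bash
python3 - <<'E'
from h import *
f=grab_frame("top");g=grab_frame("scene");s=telemetry.get_state()
print(tri([(f,(214.75,161)),(g,(235.8,149.2))]))
for z in(.240,.245,.25):
  P=atz(f,(214.75,161),z);print(z,P,proj(g,P))
h=pinpoint("top","dial_grip")[0]["location"]
for z in(.255,.26,.265):print("net",z,atz(f,h,z))
x,y,an=cab();P=atz(f,(214.75,161),.245);d=P[:2]-[x,y];print("cab",d@[np.cos(an),np.sin(an)],d@[-np.sin(an),np.cos(an)])
print(s["eef_pos"],s["ee_rot"])
R0=Ro.from_euler("xyz",s["ee_rot"])
for az in(64.5,):
  R=Ro.from_euler("xyz",[np.pi,0,np.deg2rad(az-90)]);print((R*R0.inv()).as_rotvec(degrees=True))
  for yw in(0,-57,-115,-120):
    q,ep,er=ik(np.array([.6513,.109,.255]),Ro.from_euler("xyz",[np.pi,0,np.deg2rad(az-90+yw)]).as_matrix(),np.array([.46,.3,0,0,-1.2,2.2+np.deg2rad(yw)]),K());print(yw,q.round(2),ep,er)
E
```

```text
(array([0.65508388, 0.1118578 , 0.24944979]), [np.float64(1.6), np.float64(1.6)])
0.24 [0.65787137 0.11163583 0.24      ] [237.07446637 151.88900776]
0.245 [0.65694443 0.11111258 0.245     ] [236.98673484 150.4448377 ]
0.25 [0.65601749 0.11058933 0.25      ] [236.89850746 148.99250532]Traceback (most recent call last):
  File "<stdin>", line 6, in <module>
IndexError: list index out of range
```

```bash
python3 -m inch '0.5 5 4 0 0 0 10;0.5 10 8 0 0 0 20;0.5 15 12 -1 0 0 20;0.5 21.3 16.4 -2 0 0 20;0.5 21.3 16.4 -4 0 0 20;0.5 21.3 16.4 -4 0 0 20;0.5 21.3 16.4 -4 0 0 20'
python3 - <<'E'
from h import *
w=grab_frame("wrist");s=telemetry.get_state();print(s["eef_pos"],s["ee_rot"],s["q"].round(2));print(ray(w,(256,192)))
r=pinpoint("wrist","dial_grip");print([(round(x["p"],2),np.round(x["location"],1),atz(w,x["location"],.261)) for x in r[:2]])
print(proj(w,np.array([.656,.111,.249])))
save(w,"w16.png")
R0=Ro.from_euler("xyz",s["ee_rot"]);R=Ro.from_euler("xyz",[np.pi,0,np.deg2rad(-25.5)]);print((R*R0.inv()).as_rotvec(degrees=True))
for yw in(0,-57,-115,-120):
    q,ep,er=ik(np.array([.656,.111,.253]),Ro.from_euler("xyz",[np.pi,0,np.deg2rad(-25.5+yw)]).as_matrix(),s["q"]+[0,0,0,0,0,np.deg2rad(yw)],K());print(yw,q.round(2),ep.round(2),er.round(2))
E
```

```text
t: 42.95
eef_pos: [0.6558, 0.1133, 0.3314]
ee_rot: [3.131, -0.007, -0.444]
force: [-0.3, 0.2, 0.8]
width: 0.0438
[0.65579782 0.1131672  0.33227427] [ 3.13237352 -0.0084032  -0.44422838] [ 0.47  0.3   0.16  0.01 -1.43  2.23]
(array([0.68531196, 0.17598629, 0.48951629]), array([-0.11707652, -0.23220273, -0.96559566]))
[(0.68, array([262.3, 206.7]), array([0.65694116, 0.1086679 , 0.261     ]))]
[259.7477891  199.99615378]
[ 0.68394801  0.20744491 -0.04536886]
0 [ 0.46  0.33  0.03 -0.   -1.27  2.24] 0.0 0.0
-57 [ 0.46  0.33  0.03 -0.   -1.27  1.24] 0.0 0.0
-115 [ 0.46  0.33  0.03 -0.   -1.27  0.23] 0.0 0.0
-120 [ 0.46  0.33  0.03 -0.   -1.27  0.14] 0.0 0.0
```

View pics/w16.png

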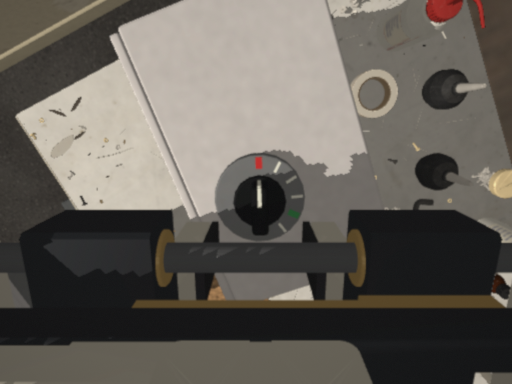

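The bar is vertical in the wrist view, with the pointer on red at (259,162) and the disc centre at (260,202), aligned between the jaws. Descend and grip.

```bash
python3 -m inch '0.5 0 -0.3 -4 0 0 0;0.5 0 -0.3 -7 0 0 0;0.5 0 -0.3 -7.6 0 0 0;0.5 0 -0.3 -7.6 0 0 0;0.5 0 -0.3 -7.6 0 0 0;0 0 -0.3 -7.6 0 0 0;0 0 -0.3 -7.6 0 0 0;0 0 -0.3 -7.6 0 0 0;0 0 -0.3 -7.6 0 0 0;0 0 -0.3 -7.6 0 0 0' 30; python3 -c "
from h import *
s=telemetry.get_state();print(s['moment'],s['ee_rot'])"
```

```text
t: 44.3
eef_pos: [0.6546, 0.1108, 0.2567]
ee_rot: [3.133, -0.007, -0.444]
force: [-5.3, 3.4, 3.8]
width: 0.012
[1.04399512 2.20180437 0.10337641] [ 3.13281565 -0.00677949 -0.44384257]
```

```bash
python3 -m inch '0 0 0 0 0 0 -10;0 0 0 0 0 0 -20;0 0 0 0 0 0 -29;0 0 0 0 0 0 -29;0 0 0 0 0 0 -38;0 0 0 0 0 0 -48;0 0 0 0 0 0 -57.5;0 0 0 0 0 0 -57.5;0 0 0 0 0 0 -57.5'; python3 -m inch '0 0 0 0 0 0 -10;0 0 0 0 0 0 -20;0 0 0 0 0 0 -28.5;0 0 0 0 0 0 -28.5;0 0 0 0 0 0 -38;0 0 0 0 0 0 -48;0 0 0 0 0 0 -57.2;0 0 0 0 0 0 -57.2;0 0 0 0 0 0 -57.2';  python3 -c "
from h import *
s=telemetry.get_state();print(s['moment'],np.degrees(s['ee_rot'][2]))"
```

```text
t: 45.42
eef_pos: [0.6551, 0.1108, 0.2566]
ee_rot: [3.134, -0.007, -1.442]
force: [4.4, 0.4, -2.7]
width: 0.0194
t: 46.55
eef_pos: [0.6605, 0.1074, 0.2585]
ee_rot: [-3.141, -0.001, -2.439]
force: [23.1, -14.5, -5.7]
width: 0.027
[-5.63854932e+00 -8.26701490e+00  2.15113127e-03] -139.74373811129374
```

The width grew to 27 mm, so the bar slipped in the jaws, probably in the grip slackening. I release, lift, and look.

```bash
python3 -m inch '0.6 0 0 0 0 0 0;0.6 0 0 0 0 0 0;0.6 -0.4 0.3 0 0 0 0;0.6 -0.4 0.3 4 0 0 0;0.6 -0.4 0.3 7.5 0 0 0;0.6 -0.4 0.3 7.5 0 0 0'
python3 - <<'E'
from h import *
w=grab_frame("wrist");s=telemetry.get_state();print(s["eef_pos"],s["ee_rot"])
save(w,"w17.png")
c=proj(w,np.array([.656,.111,.249]));print(c)
# rectify roof plane z=.249, north=+x up, 0.25mm/px
o=np.float32([[.656+dx,.111+dy,.249] for dx,dy in((.03,.03),(.03,-.03),(-.03,-.03),(-.03,.03))])
H=cv2.getPerspectiveTransform(np.float32([proj(w,P) for P in o]),np.float32([[0,0],[240,0],[240,240],[0,240]]))
cv2.imwrite("pics/r17.png",cv2.resize(cv2.warpPerspective(w["pixels"][:,:,::-1],H,(240,240)),None,fx=2.5,fy=2.5))
E
```

```text
t: 47.3
eef_pos: [0.657, 0.1112, 0.3372]
ee_rot: [-3.139, 0.004, -2.438]
force: [0.6, 0.1, -0.1]
width: 0.0528
[0.65623406 0.11116244 0.33492501] [-3.14035215e+00  1.00627846e-03 -2.43779184e+00]
[263.62013673 196.00091646]
```

```bash
cat > dial.py <<'E'
from h import *
def rect(w,z,c,hw=.03,n=240):
    o=[np.array([c[0]+a*hw,c[1]+b*hw,z]) for a,b in((1,1),(1,-1),(-1,-1),(-1,1))]
    H=cv2.getPerspectiveTransform(np.float32([proj(w,P) for P in o]),np.float32([[0,0],[n,0],[n,n],[0,n]]))
    return cv2.warpPerspective(w["pixels"],H,(n,n))
def wpts(m,c,hw=.03,n=240):
    r,q=np.nonzero(m); return np.c_[c[0]+hw*(1-2*r/n),c[1]+hw*(1-2*q/n)]
def look(cam):
    w=grab_frame(cam); c=np.array([.656,.1105])
    im=rect(w,.24,c,.035);hsv=cv2.cvtColor(im,cv2.COLOR_RGB2HSV)
    for n,m in(("red",cv2.inRange(hsv,(0,140,90),(8,255,255))|cv2.inRange(hsv,(172,140,90),(180,255,255))),("green",cv2.inRange(hsv,(45,80,40),(85,255,255)))):
        p=wpts(m,c,.035)
        if len(p)>5: d=p.mean(0)-c;print(cam,n,len(p),"az %.1f r %.1f"%(np.degrees(np.arctan2(d[1],d[0])),1000*np.hypot(*d)))
    im=rect(w,.273,c,.022); g=cv2.cvtColor(im,cv2.COLOR_RGB2GRAY)
    # black plastic extent + pointer
    yy,xx=np.mgrid[:240,:240];R=np.hypot(yy-120,xx-120)*.022/120
    p=wpts((g>110)&(R<.017),c,.022)
    if len(p)>5:
        d=p.mean(0)-c; v=np.linalg.svd(p-p.mean(0))[2][0]; a=np.degrees(np.arctan2(v[1],v[0]))
        print(cam,"white",len(p),"az %.1f r %.1f"%(np.degrees(np.arctan2(d[1],d[0])),1000*np.hypot(*d)),"line dir %.1f / %.1f"%(a,a+180 if a<0 else a-180))
    for row in cv2.resize(g,(34,34),interpolation=cv2.INTER_AREA): print("".join(" .:-=+*#%@"[min(9,v//22)] for v in row))
E
python3 -c "
from dial import *
look('wrist')"
```

```text
wrist red 511 az 71.4 r 32.4
wrist green 534 az -47.8 r 27.1
wrist white 1726 az 73.9 r 7.7 line dir 150.4 / -29.6
++++++++**=---:::......::---------
++++++++++--::...:::.  ...:-------
+++++++++=-:...:-==-.     .::-----
=+++++++=-:...:=+=:.        .:----
==++++++=.....-*+:.         ..:---
=====+++-.....=*=.            .:--
====+++-......=*=.           ...--
++==++=:......=*-.           . .:-
++++++:.......=*-.              .-
+++++=:.......+*-.              .:
+++++-........+*-.              .:
+++++-.......:+*-.               .
+++++:.......:+*-.               .
++++=........:++-.               .
++++=........:++:.               .
++++=:...... .--.                .
+++++:......  ...                .
+++++:......                     :
+++++-......                    .:
+++++-......                    .:
+++++=:.....                   ..-
++++++-.....                   .:-
+++++++-....                  .:--
+++++++=:...                 .:---
++++++++=:.                  .:---
+++++++++=:                ..:----
++++++++++:               .::-----
*+++++++++-.            .::-------
#*++++++++:         ...::---------
@#*+++++++:.       .::------------
@@#*++++++-.       .:-------------
%@@#*+++++=-:.....::--------------
*%@@#*++++++===--=----------------
-#@@@#*+++++++++++=---------------
```

```bash
cat >> dial.py <<'E'
def look2(cam):
    w=grab_frame(cam); c=np.array([.656,.1105])
    g=cv2.cvtColor(rect(w,.249,c),cv2.COLOR_RGB2GRAY); m=cv2.morphologyEx((g<45).astype(np.uint8),cv2.MORPH_OPEN,np.ones((5,5)))
    n,l,st,cc=cv2.connectedComponentsWithStats(m); 
    i=l[120,120] or 1+np.argmax(st[1:,4]); p=wpts(cv2.convexHull(np.argwhere(l==i)) is not None and l==i,c)
    (a,b),r=cv2.minEnclosingCircle((p*1000).astype(np.float32)); print("disc",a,b,r,"bbox c",(p.max(0)+p.min(0))/2,(p.max(0)-p.min(0)))
    c0=(p.max(0)+p.min(0))/2
    hsv=cv2.cvtColor(rect(w,.24,c,.035),cv2.COLOR_RGB2HSV)
    for nm,mm in(("red",cv2.inRange(hsv,(0,140,90),(8,255,255))|cv2.inRange(hsv,(172,140,90),(180,255,255))),("green",cv2.inRange(hsv,(45,80,40),(85,255,255)))):
        q=wpts(mm,c,.035)
        if len(q)>5: d=q.mean(0)-c0;print(nm,len(q),"az %.1f r %.1f"%(np.degrees(np.arctan2(d[1],d[0])),1000*np.hypot(*d)))
    g=cv2.cvtColor(rect(w,.273,c,.022),cv2.COLOR_RGB2GRAY)
    n,l,st,cc=cv2.connectedComponentsWithStats((g>75).astype(np.uint8))
    for i in range(1,n):
        if 100<st[i,4]<6000:
            q=wpts(l==i,c,.022); v=np.linalg.svd(q-q.mean(0),full_matrices=False); a=np.degrees(np.arctan2(v[2][0,1],v[2][0,0]));print("blob",st[i],q.mean(0).round(4),"dir %.1f"%a,"elong %.1f"%(v[1][0]/v[1][1]))
E
python3 -c "
from dial import *
look2('wrist')"
```

```text
disc 652.125 113.25 23.705650329589844 bbox c [0.65275 0.112  ] [0.0455 0.041 ]
red 502 az 65.0 r 32.2
green 532 az -45.2 r 30.4
blob [  98   13   41   98 1794] [0.6672 0.1123] dir 170.3 elong 4.2
```

The pointer stands between the second and third click positions as I can read it. I re-grip at about that angle and turn to the absolute final tool yaw of -140°.

```bash
python3 -m inch '0.6 0 0 0 0 0 10;0.6 0 0 0 0 0 20;0.6 0 0 0 0 0 30;0.6 -0.1 0 0 0 0 40;0.6 -0.1 0 0 0 0 42;0.6 -0.1 0 -4 0 0 42;0.6 -0.1 0 -7.8 0 0 42;0.6 -0.1 0 -7.9 0 0 42;0.6 -0.1 0 -7.9 0 0 42;0 -0.1 0 -7.9 0 0 42;0 -0.1 0 -7.9 0 0 42;0 -0.1 0 -7.9 0 0 42' 50; python3 -m inch '0 0 0 0 0 0 0;0 0 0 0 0 0 0;0 0 0 0 0 0 0'; python3 -c "
from h import *
s=telemetry.get_state();print(s['moment'],np.degrees(s['ee_rot'][2]),s['q'].round(2))"
```

```text
t: 48.95
eef_pos: [0.6547, 0.1106, 0.2542]
ee_rot: [-3.141, -0.003, -1.705]
force: [-0.1, -0.5, 1.1]
width: 0.037
t: 49.32
eef_pos: [0.6547, 0.1106, 0.2542]
ee_rot: [-3.141, -0.003, -1.705]
force: [0.2, -0.9, -0.5]
width: 0.0372
[-0.4415632   0.15575613  0.00659738] -97.71557121833936 [ 0.46  0.33  0.03  0.   -1.27  0.97]
```

```bash
python3 -m inch '0.6 0 0 0 0 0 0;0.6 0 0 0 0 0 0;0.6 0 0 4 0 0 0;0.6 0 0 8 0 0 0;0.6 0 0 8 0 0 0;0.6 0 0 8 0 0 0'; cat > asc.py <<'E'
from dial import *
def asc(cam,hw=.04,n=66,z=.249):
    w=grab_frame(cam);c=np.array([.655,.111]);im=cv2.resize(rect(w,z,c,hw,396),(n,n),interpolation=cv2.INTER_AREA)
    h=cv2.cvtColor(im,cv2.COLOR_RGB2HSV);g=cv2.cvtColor(im,cv2.COLOR_RGB2GRAY)
    for r in range(n):
        print("".join("R" if (h[r,q,0]<9 or h[r,q,0]>170) and h[r,q,1]>130 and h[r,q,2]>70 else "G" if 45<h[r,q,0]<85 and h[r,q,1]>80 and h[r,q,2]>35 else " .:-=+*#%@"[min(9,g[r,q]//22)] for q in range(n)))
E
python3 -c "
from asc import *
s=telemetry.get_state();print(s['eef_pos'],s['ee_rot'])
asc('wrist')"
```

```text
t: 50.08
eef_pos: [0.6545, 0.1108, 0.3338]
ee_rot: [-3.141, -0.002, -1.705]
force: [-0.7, -1.0, -0.5]
width: 0.0522
[0.65446162 0.11077345 0.33379594] [-3.14149750e+00 -2.19258302e-03 -1.70541114e+00]
%%%%%%%%%%%%%%#++++++++++==================+++++++++++++++++++++==
%%%%%%%%%%%%%%#+++++++++++==================++++++++++++++++++++++
%%%%%%%%%%%%%#*++++++++====------------=====++++++++++++++++++++++
%%%%%%%%%%%%%*+=++++====---------::::::---====++++++++++++++++++++
%%%%%%%%%%%%%*+=++===----==+*+==-------::::--==+++++++++++++++++++
%%%%%%%%%%%%*+==+==---====+*%#+=------------:--==+++++++++++++++++
%%%%%%%%%%%#+=====-=====+++*@#+==--------==--:--===+++++++++++++++
%%%%%%%%%%%*+===--==+++++++*@%+=---------+=----:--==++++++++++++++
%%%%%%%%%%*+===--==+++++++++%%+=--------=+=-----::-==+++++++++++++
%%%%%%%%%#+===-=++++++++++++%%=---------++--------:-==++++++==++++
%%%%%%%%%#+==-=#%*+++++++==+**=--------=+=--------::-==+++++===+++
%%%%%%%%%%*===+#@%++++++====++=--------=+=--------:::-==++++===+++
%%%%%%%%%#+===++%@#++++=====---:-------==---------::::-==+++==++++
%%%%%%%%#+===+++*%@#+===----
[... 2820 characters left out ...]
..::::::::::::--==+++++++++++-..
%%%%%%%%%%%%%%%%#*++++++++==--::..::::::::::::---==+++++++++++=-. 
%%%%%%%%%%%%%%%%%%#*+++++++++==:::::::::::::---==+++++++++++++=:. 
%%%%%%%%%%%%%%%%%%%#**++++++++=-:::::::::----===++++++++++++++=:. 
%%%%%%%%%%%%%%%%%%%%%##**+++++=-::::::----=====+++++++++++++++=:. 
**####%%%%%%%%%%%%%%%%%%###**++---------===+++++++++++++++++++=.. 
---==++**####%%%%%%%%%%%%%%%%##+========++++++++++++++++++++++=.  
::::::::--==++***###%%%%%%%%%%#++++++++++++++++++++++++++++++=-...
:::::::::::::::---==++**####%%#++++++++++++++++++++++++++++++=-.  
:::::::::::::::::::::::--==++**+========+++++++++++++++++++++=-.. 
::::::::::::::::::::::::::::::-::-----=======++++++++++++++++=:.
```

The readout is clear: the pointer is near az -3°, between the second and third clicks. That time the fingers were low enough to clamp the 41 mm disc. I re-grip a little higher, on the bar.

```bash
python3 -m inch '0.5 0 0 -3 0 0 4.5;0.5 0 0 -6 0 0 4.5;0.5 0 0 -7.4 0 0 4.5;0.5 0 0 -7.4 0 0 4.5;0.5 0 0 -7.4 0 0 4.5;0 0 0 -7.4 0 0 4.5;0 0 0 -7.4 0 0 4.5;0 0 0 -7.4 0 0 4.5;0 0 0 -7.4 0 0 4.5;0 0 0 -7.4 0 0 4.5' 50; python3 -c "
from h import *
s=telemetry.get_state();print(s['moment'],np.degrees(s['ee_rot'][2]),s['width'])"
```

```text
t: 51.38
eef_pos: [0.6543, 0.1105, 0.2593]
ee_rot: [3.141, -0.003, -1.627]
force: [-1.3, 0.0, 0.7]
width: 0.0114
[-0.20542365  0.28075536  0.03101682] -93.21502555926418 0.011384372134915033
```

```bash
python3 -m inch '0 0 0 0 0 0 -9;0 0 0 0 0 0 -18;0 0 0 0 0 0 -18'; python3 -m inch '0 0 0 0 0 0 -9;0 0 0 0 0 0 -18;0 0 0 0 0 0 -24;0 0 0 0 0 0 -28.8;0 0 0 0 0 0 -28.8;0 0 0 0 0 0 -28.8'
```

```text
t: 51.75
eef_pos: [0.6543, 0.1106, 0.2594]
ee_rot: [3.141, -0.003, -1.94]
force: [-1.1, 0.2, 0.8]
width: 0.0116
t: 52.5
eef_pos: [0.6543, 0.1106, 0.2594]
ee_rot: [3.141, -0.003, -2.439]
force: [-0.4, -0.2, 1.1]
width: 0.0116
```

Held firmly this time (11.6 mm). Release, lift, read the dial.

```bash
python3 -m inch '0.5 0 0 0 0 0 0;0.5 0 0 0 0 0 0;0.5 0 0 0 0 0 0;0.5 0 0 4 0 0 0;0.5 0 0 7.5 0 0 0;0.5 0 0 7.5 0 0 0;0.5 0 0 7.5 0 0 0'
python3 -c "
from asc import *
s=telemetry.get_state();print(s['eef_pos'],s['ee_rot'])
asc('wrist',.034,52)"
```

```text
t: 53.38
eef_pos: [0.654, 0.1107, 0.3338]
ee_rot: [3.14, -0.003, -2.439]
force: [0.3, -0.1, -0.7]
width: 0.0441
[0.65397739 0.11069582 0.33381105] [ 3.14018766 -0.00320555 -2.43898205]
@@@@@@@@@#++++++++++*@%*++=-----------=+++*++++++***
@@@@@@@@#*++++++++++*@@*==-------++=---==++++++++***
@@@@@@@@*+++++++++++*@@*---------++=-----=++++++****
@@@@@@@%*+++++++++++*%@*--------=*+--------=++++****
@@@@@@%*+***+++++++++#@*--------+*=---------=+++****
@@@@@@#++%@%*+++++++=+#+-------=*+-----------=++***+
@@@@@@*++#@@#+++++++==+=-------=*+------------=++**+
@@@@@#++++#@@*+++++=-----------=+=---------G---=++++
@@@@%*++++*%@%*+=-------------------------GGG---=+++
@@@%*++++++*@@#+-------------------------GGGGG---+++
@@@#++++++++#%#+----::::...:::----------GGGGGG---=++
@@#++++++++++*+---::....   ....::------GGGGG------++
@@*+++++++++++=-::..      ... ...:------GGG-------=+
@%++++++++++++-:..         .......::-----G---------+
@#RRR++++++++-:...          .. .....:--------------=
%*RRRRRR+++++:....               ....:--------------
#+RRRRRRR+++-.....              ..:...--------------
*++RRRRR+++=:.
[... 1140 characters left out ...]
--------=++
@@%*++++-:.............        ..:---------------+++
@@@%*++++-:.....--:::..      ..::---------------=+++
@@@@#*+++=-:..:=+++==-:......::----------------=++++
#@@@%#*+++=-:-=++++++++-:::-------------------=+++++
=#@@@%#*++++++++++++++++----------------------++++++
:=#@@@%#*+++++++++++++++---------------------=++++++
::+%@@@%#*++++++++++++++-------------------==+++++++
::-+%@@@%#**++++++++++++------------------=+++++++++
:::-*%@@@@%**+++++++++++-----------------=++++++++++
::::-*@@@@@%#**+++++++++---------------=++++++++++++
:::::=#@@@@@@%#***++++++-------------==+++++++++++++
::::::=#@@@@@@@%##***+++----------===+++++++++++++++
:::::::+%@@@@@@@@@%%##*+==-----==+++++++++++++++++++
```

The pointer line now aims at the green mark (az ≈ -48°). Retreat clear and make the last checks.

```bash
python3 -m inch '0.5 -2 -2 3 0 0 0;0.5 -7 -6 5 0 0 0;0.5 -12 -11 5 0 0 0;0.5 -17 -16 5 0 0 0;0.5 -22 -21 5 0 0 0;0.5 -24 -26 5 0 0 0;0.5 -24 -31 5 0 0 0;0.5 -24 -33 5 0 0 0;0.5 -24 -33 5 0 0 0'
python3 - <<'E'
from dial import *
f=grab_frame("top");g=grab_frame("scene");L=lambda r:[(round(x["p"],2),np.round(x["location"],1)) for x in r[:2]]
print("edge top",L(pinpoint("top","door_edge")),"closed 248.4,191.4; scene",L(pinpoint("scene","door_edge")),"closed 245.7,171.8")
for n in("frame_blue_grip","frame_yellow_grip"):print(n,L(pinpoint("scene",n)),L(pinpoint("top",n)))
for n,z in(("screw_jar",0),("lens_tube",0),("weight_100g",0)):print(n,[(round(x["p"],2),atz(f,x["location"],z).round(3)) for x in pinpoint("top",n)[:2]])
hsv=cv2.cvtColor(g["pixels"],cv2.COLOR_RGB2HSV)
for nm,lo,hi in(("blue",(100,100,40),(130,255,255)),("yel",(20,140,80),(36,255,255))):
  n,l,st,c=cv2.connectedComponentsWithStats(cv2.inRange(hsv,lo,hi));print(nm,[(s[4],k.round()) for s,k in zip(st[1:],c[1:]) if s[4]>8])
import asc; asc.asc("top",.034,30)
print(telemetry.get_state()["force"],telemetry.get_state()["t"])
E
```

```text
t: 54.55
eef_pos: [0.413, -0.2208, 0.382]
ee_rot: [3.138, -0.006, -2.442]
force: [-0.3, 0.3, -0.5]
width: 0.0438
edge top [(0.74, array([246.9, 188.9]))] closed 248.4,191.4; scene [] closed 245.7,171.8
frame_blue_grip [(0.31, array([215.1, 171.9]))] []
frame_yellow_grip [] [(0.29, array([307.7, 135.9]))]
screw_jar [(0.56, array([ 0.748, -0.141,  0.   ]))]
lens_tube [(0.45, array([ 0.788, -0.167,  0.   ])), (0.16, array([0.647, 0.326, 0.   ]))]
weight_100g []
blue []
yel [(np.int32(15), array([340., 113.])), (np.int32(17), array([277., 122.])), (np.int32(20), array([295., 124.])), (np.int32(17), array([305., 124.])), (np.int32(17), array([443., 206.]))]
%@@@@#*+++++**+=---====+++++*#
@@@@%#++++++*#+=---=====+++++*
@@@%%***++++*#+----==---=+++++
@@@%*+*#*+++++=----==---==++++
@@%#++#%*+===------=----=+==++
@@%*++*##+=-::::::-==--=GGG=++
@%*++++**+-:.....:=*+=-GGGG+++
%#*++++++-:..  ..-*#*=-GGG++++
%*RR+++=-:..  .:=+*+-::-=+++++
#+RRR++=:.   .:=*+=:..::-+++++
*+RRR==-.... .-**=:....:-+++++
*++++==:.... .-+=:. ...:-+*###
*+++++-:.. ....::.. ....-+*##*
*++++=-... ...... ......-+***+
*++++=-.................-=++++
*+++++-................:=+++++
*+++++-:...............:=+++++
*+++++-:..... .........-++++++
*+++++=:..............:-++++++
*++++++-:............:-=++++++
#*+++++=-:...........:=+++++++
%#++++++=-:.........:-++++++++
@%*++++++==-::...::-=++++++++*
@%#++++++++==-----=++++++++++#
@@%*+++++++++====+++++++++++*%
@@%#*++++++++++++++++++++++*#%
@@@%#*++++++++++++++++++++*#%@
@@@@%#*++++++++++++++++++*#%@@
@@@@@%#**+++++++++++++++*#%@@@
@@@@@@@%#**++++++++++**#%%@@@@
[ 0.08150822  0.01824661 -0.22777515] 55.15
```

The dial points to green in the top view too. The blue grip was not found in the scene view, so I check whether the arm or the door hides it.

```bash
python3 -m inch '0 -8 -12 0 0 0 0;0 -16 -24 0 0 0 0;0 -16 -30 0 0 0 0;0 -16 -34 0 0 0 0;0 -16 -34 0 0 0 0;0 -16 -34 0 0 0 0'
python3 - <<'E'
from h import *
g=grab_frame("scene");p=g["pixels"].astype(int);b=p[...,2]-p[...,0];y=p[...,0]-p[...,2]
print("b-r");print(b[188:216:2,222:262:2]);print("gray");print(p[188:216:2,222:262:2].mean(-1).astype(int))
E
```

```text
t: 55.9
eef_pos: [0.2539, -0.5585, 0.3833]
ee_rot: [3.14, -0.004, -2.438]
force: [2.1, 0.7, 0.9]
width: 0.0006
b-r
[[  0   0  -1  -1  -2  -3  -1  -5 -12 -10 -17 -17 -14 -13 -11 -12 -14 -13
  -12 -13]
 [ -1  -2  -1  -2  -1  -1  -2  -5 -12 -10 -14 -17 -15 -13 -12 -13 -13 -13
  -12 -14]
 [ -1  -1  -1  -1  -2  -1  -2  -4 -12  -9 -16 -16 -13 -13 -13 -13 -12 -12
  -12 -12]
 [ -1   0   0  -2   0  -1  -1  -4 -13 -12 -16 -16 -12 -13 -12 -12 -13 -12
  -12 -13]
 [  1   3   2   2  -1  -2  -1  -5 -13  -9 -14 -16 -12 -13 -13 -12 -13 -13
  -14 -13]
 [  1   3   2   2   3   2  -1  -2 -13 -10 -15 -16 -13 -13 -12 -12 -12 -13
  -14 -13]
 [  2   2   3   5   5   3   4  -1 -12 -12 -14 -15 -14 -14 -12 -14 -13 -11
  -13 -10]
 [  1   2   4   3   4   3   3   1 -12 -11 -15 -16 -15 -13 -13 -12 -13 -12
  -13 -13]
 [  2   3   3   4   3   3   3   1 -12 -12 -14 -16 -16 -14 -13 -13 -13 -13
  -13 -13]
 [  3   3   2   3   4   3   3  -1 -13 -11 -14 -17 -15 -14 -12 -12 -13 -12
  -13 -12]
 [  3   3   2   3   3   2   3   1 -11 -11 -13 -17 -14 -12 -12 -12 -12 -11
  -13 -14]
 [  3   3   3   3   2   3   2   0 -12 -10 -16 -16 
[... 701 characters left out ...]
 110 110
  111 111]
 [131 132 133 130 131 130 132 139 166 123 140 161 132 124 108 110 110 111
  111 110]
 [132 132 130 130 131 132 130 135 166 123 138 161 136 125 110 110 110 110
  110 112]
 [131 131 131 131 130 131 132 135 166 123 140 162 140 128 110 110 110 110
  109 111]
 [130 131 131 130 131 131 131 136 166 125 141 162 131 122 111 110 108 110
  108 110]
 [131 130 130 131 130 130 131 135 169 127 140 162 130 122 108 110 109 109
  109 110]
 [132 130 131 130 131 130 130 138 170 128 141 162 125 118 110 110 109 110
  109 109]
 [130 130 130 129 130 130 131 134 168 128 138 161 119 114 110 109 111 112
  111 109]
 [130 130 131 130 130 132 132 134 168 128 129 159 124 118 109 109 111 109
  110 110]]
```

The door's opaque edge strip covers that line of sight. I look through the clear panel once more from the earlier wrist viewpoint.

```bash
python3 -m inch '0 8 12 0 0 0 0;0 13 24 0 0 0 0;0 15 36 0 0 0 10;0 15 48 0 0 0 20;0 15 56 0 0 0 30;0 15 60 0 0 0 40;0 15 60 0 0 0 44;0 15 60 0 0 0 44;0 15 60 0 0 0 44;0 15 60 0 0 0 44'
python3 - <<'E'
from h import *
s=telemetry.get_state();R0=Ro.from_euler("xyz",s["ee_rot"]);_,R=pose2(0,0,0,32,0,0,1)
print(s["eef_pos"],(np.array([.42,.06,.30])-s["eef_pos"])*100,(Ro.from_matrix(R)*R0.inv()).as_rotvec(degrees=True))
E
```

```text
t: 57.2
eef_pos: [0.4009, 0.0387, 0.3815]
ee_rot: [3.138, -0.005, -1.672]
force: [2.2, 1.0, 0.3]
width: 0.0002
[0.40092463 0.03866568 0.38148878] [ 1.9075367   2.13343207 -8.14887822] [ -2.84686295 -32.06763951   0.45086819]
```

```bash
python3 -m inch '0 1 1 -3 -1 -10 0;0 1.9 2.1 -6 -2 -20 0;0 1.9 2.1 -8.1 -2.8 -30 0.4;0 1.9 2.1 -8.1 -2.8 -32 0.4;0 1.9 2.1 -8.1 -2.8 -32 0.4;0 1.9 2.1 -8.1 -2.8 -32 0.4'
python3 - <<'E'
from h import *
f=grab_frame("wrist");p=f["pixels"].astype(int)
for hk in(0,-58):print(hk,proj(f,c2w(np.array((17,hk,40))/1000)).round(1))
for n in("frame_blue_grip","frame_yellow_grip"):print(n,[(round(x["p"],2),np.round(x["location"],1)) for x in pinpoint("wrist",n)[:3]])
b=p[...,2]-p[...,0]
for nm,m in(("blue",b>25),("yel",b<-45)):
  m=m.copy();m[200:]=False;m[:60]=False;n,l,st,c=cv2.connectedComponentsWithStats(m.astype(np.uint8));print(nm,[(s[4],k.round()) for s,k in zip(st[1:],c[1:]) if s[4]>8][:8])
E
```

```text
t: 57.95
eef_pos: [0.4204, 0.0605, 0.3019]
ee_rot: [-2.585, 0.003, -1.666]
force: [0.1, 0.3, 0.7]
width: 0.0003
0 [198.   99.4]
-58 [235.   99.4]
frame_blue_grip []
frame_yellow_grip [(0.73, array([279.7,  64.4]))]
blue [(np.int32(57), array([195.,  94.]))]
yel [(np.int32(40), array([367.,  62.])), (np.int32(14), array([ 87., 156.])), (np.int32(11), array([265., 169.])), (np.int32(691), array([283., 188.])), (np.int32(53), array([302., 177.])), (np.int32(2203), array([362., 185.])), (np.int32(75), array([290., 180.])), (np.int32(11), array([ 85., 186.]))]
```

```bash
python3 - <<'E'
from h import *
f=grab_frame("wrist");p=f["pixels"].astype(int)
print((p[...,0]-p[...,2])[84:112:2,186:250:2])
E
```

```text
[[ -3  -4  -3  -3  -3  -4  -3  -3  -3  -4  -3  -4  -4  -4  -4  -3  -3  -4
   -3  -3  -2  -3  -3  -3  -3  -3  -2  -2  -2  -3  -4  -4]
 [ -4  -2  -3  -3  -4  -3  -3  -3  -4  -3  -3  -4  -4  -4  -4  -4  -4  -4
   -3  -3  -3  -3  -4  -3  -3  -3  -3  -3  -3  -3  -3  -3]
 [ -2  -4 -12 -13 -12 -11  -8  -2  -3  -2  -3  -3  -5  -5  -5  -4  -5  -5
   -5  -4  -3  11  13  12   5  -2  -4  -3  -3  -3  -3  -3]
 [ -1  -2 -27 -33 -31 -23 -21  -3  -2  -1  -1  -2  -4  -4  -5  -4  -5  -4
   -4  -4   0  40  43  43  34   1  -3  -3  -4  -3  -2  -3]
 [ -1  -1 -18 -33 -29 -26 -23  -8   0  -1  -1  -2  -4  -5  -5  -3  -4  -4
   -4  -5  -2  34  43  44  39   0  -2  -3  -2  -2  -3  -3]
 [ -1  -1  -7 -32 -28 -29 -24 -17  -2  -1  -2  -1  -3  -4  -4  -3  -2  -4
   -3  -4  -3  29  42  42  35  -1  -3  -2  -1  -2  -1  -3]
 [ -1  -1  -1 -27 -31 -27 -26 -20  -3  -3  -2  -1  -3  -4  -4  -4  -5  -4
   -4  -3  -4   0   8  11   9  -4  -3  -2  -2  -2  -3  -3]
 [ -2  -2  -1  -7 -27 -24 -26  -9  -2  -2  -1  -1  -2  -4  -4  -4  -4  -4
   -4  -4  -4  -4  -4  -4  -4  -4  -3  -4  -3  -2  -3  -4]
 [  0  -3  -2  -2  -6 -14  -4  -1  -2  -2  -1  -1  -1  -4  -4  -4  -5  -4
   -4  -4  -4  -4  -3  -4  -3  -3  -4  -5  -4  -4  -4  -3]
 [ -1  -2  -2  -1  -3  -1  -1  -2  -1  -2  -1  -2  -1  -3  -4  -4  -4  -4
   -4  -4  -4  -5  -4  -4  -4  -4  -4  -4  -4  -4  -4  -3]
 [ -2  -3  -2  -2  -1  -1   0  -2  -2  -3  -1  -2  -1  -3  -4  -4  -3  -4
   -4  -4  -4  -4  -4  -4  -4  -4  -4  -5  -4  -3  -4  -4]
 [ -2  -2  -2  -2  -2  -2  -1  -1  -2  -3  -2   0  -1  -2  -4  -4  -3  -2
   -4  -4  -3  -4  -4  -4  -4  -4  -4  -4  -3  -3  -4  -5]
 [ -3  -2  -2  -2  -2  -2  -1  -2  -2  -2  -2  -1  -1  -1  -3  -3  -3  -3
   -2  -4  -4  -3  -3  -3  -4  -3  -4  -3  -3  -3  -3  -3]
 [ -2  -3  -3  -2  -2  -1  -3  -1  -2  -2  -2  -2  -2  -3  -3  -3  -4  -3
   -3  -4  -3  -4  -3  -2  -4  -3  -4  -3  -3  -4  -4  -3]]
```

Both grips show through the shut door, blue at (195,94) and yellow at (231,92), where they hung before. The arm touches nothing, so I hand in.

```bash
python3 -c "
from station import arm; print(arm.job_done())"
```

```text
the job is handed in; nothing more can be done
None
```

I opened the door wide and hung both frames that were present: blue on the middle hook, yellow on the right hook. Red was absent. Then I shut the door and turned the dial clockwise to the green mark, and handed the job in at about 58 s.

**What the last checks showed**
- **Frames:** a pull test gave 25 N on each ring. Through the shut door, both grips showed at the places expected for hanging frames.
- **Door:** it was pressed against its stop at about 16 N. Afterwards its free edge was detected within about 3 px of the closed position.
- **Dial:** the pointer lay at about -48°, towards the green mark, in both the wrist and top views.
- **Robot:** the arm was clear of everything, with no notable force.

**What went wrong or stayed uncertain**
- The first grasp of the blue frame ran into joint limits, so I set it back on the mat and gripped it again at a different angle.
- The bar slipped in the jaws during the first dial turn, leaving the dial part way between the second and third clicks. I re-gripped it, once by mistake on the disc, and turned it on to green.
- The last detector pass found the screw jar and lens tube near their starting places. It did not find the steel weight; I never moved near it.
- In the last scene view the blue grip was hidden by the door's edge strip, and the detector missed blue in the last wrist view, so I read both grip colours from the pixels.

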